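# Unload the bench mixer into the autosampler

### The job

Unload the bench mixer: pull the R-clip sideways out of the stud that locks the hold-down lever, put it in the steel dish, then swing the lever up until it stands upright and let go of it. Then stack the well blocks squarely on the autosampler carriage in bay order, the leftmost one at the bottom; each time, let go of the block and press on its top with the fingertips to feel that it lies flat before fetching the next. Leave everything else on the bench where it stands.

Things in the scene. Friction and masses are not known exactly. Their poses are not given: they have to be found in the camera images.
- mixer: fixed bench mixer: low white housing, grey platform (250 x 380 mm), grey mat on top 75 mm above the bench, a rail at each end (y = +-187 mm) 10 mm higher. Origin on the bench under its centre; x to its back (away from the robot), y to its left. Four bays in a row at x = 0: bay 1 (leftmost) at y = +127.5 mm, bay 2 +42.5, bay 3 -42.5, bay 4 -127.5; some may be empty
- stud (a point): 16 mm steel stud rising from the front of the platform (mixer x = -80 mm) through the lug at the lever's front end, cross-drilled along the mixer's y. The point: middle of the 7 mm cross hole, 110 mm above the bench; the stud ends 17 mm higher. While the clip is in, the lever cannot rise
- clip: R-clip of 4 mm steel wire, 47 g, lying flat: loop 26 mm outside, straight leg, wavy sprung leg, 79 mm long in all. Origin: centre of the loop, underside. x runs from the loop along the legs (straight leg at y = -11 mm). It starts with the straight leg in the stud, 108 mm above the bench, loop to the mixer's left (+y), 30 mm free under the loop. Snaps out with 5 to 12 N along its -x, free after 45 mm
- dish: fixed open steel dish for small parts, 135 x 105 mm, walls 20 mm high and 3 mm thick, floor 3 mm. Origin on the bench under its centre; x along its long side
- lever (a joint): angle of the hold-down lever: 0 = lying level over the blocks (at the start), growing as its front end rises, 1.571 = upright, stop at 1.95. The hinge is stiff (0.4 N m): the lever stays where it is left; raising it takes about 4 N at the grip. Its cross bar, 300 mm long, 100 mm from the hinge, lies over the blocks
- lever_hinge (a point): middle of the lever's hinge axis, which runs along the mixer's y, 105 mm above the bench, at x = +100 mm, y = 0 of the mixer
- lever_grip (a point): middle of the lever's grip, a black round bar 16 mm thick and 92 mm long along the mixer's y, right of the lever's front end: 215 mm from the hinge axis, 58 mm right of the lever's middle line. Can be pinched from above with the fingers closing along the mixer's x; it turns between the pads as the lever swings
- carriage: autosampler carriage: fixed aluminium plate (120 x 100 mm, top 16 mm above the bench) with a raised black pad in the middle (50 x 32 mm, 3 mm high) over which the hollow foot of a block fits. Origin on the bench under its centre, x along the long side of plate and pad. A block lying flat has its origin 16 mm above the bench, each further one 21 mm higher
- block1: well block of bay 1 (None if the bay is empty): white, 63 (x) x 45 (y) mm, 24 mm high, 80 g. Hollow foot (4 mm deep, 57 x 39 mm inside), straight sides to 21 mm, flat grey sealing mat on top (50 x 32 mm, raised 3 mm) that fits into the foot of the next block with 3.5 mm play each side. Origin: centre of the underside. All alike, either end either way; grip across the 45 mm
- block2: well block of bay 2 (None if the bay is empty): white, 63 (x) x 45 (y) mm, 24 mm high, 80 g. Hollow foot (4 mm deep, 57 x 39 mm inside), straight sides to 21 mm, flat grey sealing mat on top (50 x 32 mm, raised 3 mm) that fits into the foot of the next block with 3.5 mm play each side. Origin: centre of the underside. All alike, either end either way; grip across the 45 mm
- block3: well block of bay 3 (None if the bay is empty): white, 63 (x) x 45 (y) mm, 24 mm high, 80 g. Hollow foot (4 mm deep, 57 x 39 mm inside), straight sides to 21 mm, flat grey sealing mat on top (50 x 32 mm, raised 3 mm) that fits into the foot of the next block with 3.5 mm play each side. Origin: centre of the underside. All alike, either end either way; grip across the 45 mm
- block4: well block of bay 4 (None if the bay is empty): white, 63 (x) x 45 (y) mm, 24 mm high, 80 g. Hollow foot (4 mm deep, 57 x 39 mm inside), straight sides to 21 mm, flat grey sealing mat on top (50 x 32 mm, raised 3 mm) that fits into the foot of the next block with 3.5 mm play each side. Origin: centre of the underside. All alike, either end either way; grip across the 45 mm
- vial_rack: blue vial rack, a bystander: leave it alone. Origin: underside, centre
- amber_bottle: amber bottle, a bystander: leave it alone. Origin: underside, centre
- beaker: glass beaker, a bystander: leave it alone. Origin: underside, centre
- timer: white timer, a bystander: leave it alone. Origin: underside, centre
- cap_jar: small jar, a bystander: leave it alone. Origin: underside, centre
- cal_weight: steel calibration weight with a knob, a bystander: leave it alone. Origin: underside, centre

How it is judged (in metres and radians):
On the way, in this order (a step that is already met when the one before it is completed fails the run):
1. the R-clip is out of the stud and lies in the steel dish, let go (x of clip in the frame of dish between -0.065 and 0.065 m and y of clip in the frame of dish between -0.05 and 0.05 m and z of clip in the frame of dish between -0.002 and 0.025 m and contact force between the fingers and clip below 0.05 N), for 0.2 s.
2. the hold-down lever stands upright, within 8 degrees, and has been let go (value of joint lever between 1.43 and 1.71 rad and contact force between the fingers and lever below 0.05 N), for 0.2 s.
3. block 1 (if there) lies flat on the stack and is pressed from above with the fingertips (more than 2 N on its top, not gripped) (horizontal distance between block1 and carriage below 0.015 m and angle between block1's own z axis and vertical below 0.03 rad and angle between the x axis of block1 and the x axis of carriage, either way round below 0.2 rad and z of block1 in the frame of carriage between 0.013 and 0.0172 m and contact force between the fingers and block1 above 2 N and z of the grasp point in the frame of block1 above 0.034 m), for 0.05 s.
4. block 2 (if there) lies flat on the stack and is pressed from above with the fingertips (more than 2 N on its top, not gripped) (horizontal distance between block2 and carriage below 0.015 m and angle between block2's own z axis and vertical below 0.03 rad and angle between the x axis of block2 and the x axis of carriage, either way round below 0.2 rad and (z of block2 in the frame of carriage between 0.013 and 0.0172 m or z of block2 in the frame of carriage between 0.034 and 0.0382 m) and contact force between the fingers and block2 above 2 N and z of the grasp point in the frame of block2 above 0.034 m), for 0.05 s.
5. block 3 (if there) lies flat on the stack and is pressed from above with the fingertips (more than 2 N on its top, not gripped) (horizontal distance between block3 and carriage below 0.015 m and angle between block3's own z axis and vertical below 0.03 rad and angle between the x axis of block3 and the x axis of carriage, either way round below 0.2 rad and (z of block3 in the frame of carriage between 0.013 and 0.0172 m or z of block3 in the frame of carriage between 0.034 and 0.0382 m or z of block3 in the frame of carriage between 0.055 and 0.0592 m) and contact force between the fingers and block3 above 2 N and z of the grasp point in the frame of block3 above 0.034 m), for 0.05 s.
6. block 4 (if there) lies flat on the stack and is pressed from above with the fingertips (more than 2 N on its top, not gripped) (horizontal distance between block4 and carriage below 0.015 m and angle between block4's own z axis and vertical below 0.03 rad and angle between the x axis of block4 and the x axis of carriage, either way round below 0.2 rad and (z of block4 in the frame of carriage between 0.013 and 0.0172 m or z of block4 in the frame of carriage between 0.034 and 0.0382 m or z of block4 in the frame of carriage between 0.055 and 0.0592 m or z of block4 in the frame of carriage between 0.076 and 0.0802 m) and contact force between the fingers and block4 above 2 N and z of the grasp point in the frame of block4 above 0.034 m), for 0.05 s.
At the end, for the whole second after the job is handed in: The clip lies in the dish; the lever stands upright (82 to 98 degrees); all blocks lie flat in one stack on the carriage, in bay order from the bottom up, at rest: within 15 mm of its middle, 1.2 mm of the flat height, tilt below 0.03 rad, turned less than 0.2 rad (either way round) (x of clip in the frame of dish between -0.065 and 0.065 m and y of clip in the frame of dish between -0.05 and 0.05 m and z of clip in the frame of dish between -0.002 and 0.025 m and value of joint lever between 1.43 and 1.71 rad and horizontal distance between each of block1, block2, block3, block4 and carriage below 0.015 m and angle between each of block1, block2, block3, block4's own z axis and vertical below 0.03 rad and angle between the x axis of each of block1, block2, block3, block4 and the x axis of carriage, either way round below 0.2 rad and z of block1 in the frame of carriage between 0.013 and 0.0172 m and linear speed of each of block1, block2, block3, block4, clip below 0.02 m/s and (z of block2 in the frame of carriage between 0.013 and 0.0172 m or z of block2 in the frame of carriage between 0.034 and 0.0382 m) and (z of block3 in the frame of carriage between 0.013 and 0.0172 m or z of block3 in the frame of carriage between 0.034 and 0.0382 m or z of block3 in the frame of carriage between 0.055 and 0.0592 m) and (z of block4 in the frame of carriage between 0.013 and 0.0172 m or z of block4 in the frame of carriage between 0.034 and 0.0382 m or z of block4 in the frame of carriage between 0.055 and 0.0592 m or z of block4 in the frame of carriage between 0.076 and 0.0802 m) and z of each of block2, block3, block4 in the frame of block1 above 0.012 m and z of each of block3, block4 in the frame of block2 above 0.012 m and z of block4 in the frame of block3 above 0.012 m); the robot touches nothing.
It fails at once if a bystander (rack, bottle, beaker, timer, jar, weight) is moved more than 25 mm (distance of any of vial_rack, amber_bottle, beaker, timer, cap_jar, cal_weight from where it was at the start of the episode above 0.025 m).
Of block1, block2, block3, block4 only 2 to 4 are there at a start; the rules pass over those that are not, and their reading is None.
At some moment in a run one of block1, block2, block3, block4 may be knocked a few centimetres aside while the robot is not near it.
Once in a run the grip may slacken for a moment while it holds something.
It also fails if it takes over 210 s, if anything falls off the work surface, if the arm or the gripper's body presses on something with over 40 N, if the wrist force passes 120 N, or if a joint passes its speed limit or range.

### The arm

A 6-joint arm with a two-finger parallel gripper is mounted at the origin on the work surface. World frame = base frame: x ahead of the robot, y to its left, z up, the work surface at z = 0. Lengths are in mm, angles in rad, forces in N, time in s.
With the tool pointing down it reaches from about 400 to 925 mm from the base axis. Payload 12.5 kg.
Tool frame: the origin (TCP) lies on the centre line of the jaws, within the pads' length; the fingertips stand 14 mm ahead of it and the grasp point (between the pads) lies 5 mm behind it; z points along the fingers, y is the direction in which the jaws open and shut (so a half turn about z gives the same grasp; the last joint's range is limited). The gripper opens to 95 mm and grips with 3 to 60 N. Pads are 20 mm wide; open, the fingers measure 119 mm over their backs; the gripper's body (75 mm by 180 mm) begins 59 mm behind the grasp point.
Start: joints at [1.086, 0.491, 1.559, -0, 1.092, -0.106], TCP at [231.113, 580.717, 228.661] pointing down, gripper open.
Joint ranges: [-3.1, 3.1], [-0.84, 2.19], [0.05, 2.79], [-1.13, 4.28], [0.06, 2.93], [-2.69, 2.69]. Speed limits (rad/s): [2.22, 2.22, 2.79, 3.14, 3.14, 3.14].

### API

Orientations are given as [roll, pitch, yaw] about the fixed x, y, z axes, in that order (R = Rz(yaw) Ry(pitch) Rx(roll)).
In Python, from cell import * gives the robot as it stands.
- The arm moves only by the tool play_rows, never from a script. Its argument "moves" is a list of rows, each a list of 7 numbers: the shift along the tool's x, y, z in m, then the turn, a rotation vector about the tool's x, y, z in rad, then the opening in per cent of the stroke, from 0 (shut) to 100 (fully open). In form: [[tx, ty, tz, ax, ay, az, claw], ...]. A call has 1 to 8 rows; each row shifts and turns the pose as measured when the row begins, along the tool's axes as they then stand; what a row does not reach is not made up. A row lasts 1/10 s, in which the tool goes at most 50 mm and 8.59 degrees, less where a joint would pass 70% of its speed; a pose out of reach is approached as far as the arm can. A call is refused whole if a number of a shift passes 0.05 or a number of a turn 0.15, either way. A call with a gripper value outside its range is refused whole. The fingers move at their own pace and stop on an object; the grip force is fixed at half the most. Time passes only in rows, so rows that do not move let the fingers close. It gives the time, the measured TCP pose, the force and the opening at its end, in the units of the state.
- state(): the state, without advancing time (a new reading comes with each control period).
- read_camera(name): name is "scene" or "top" or "wrist"; returns a dict with "img" (420x560x3 uint8, red, green, blue), "fx", "fy", "cx", "cy" (pixels), "R" (3x3) and "t" (3): a world point X has camera coordinates R X + t. Camera axes: x right, y down, z forward; pixel columns grow to the right and rows downward; lengths in mm; the calibration is good to about 2 mm. A picture is of the moment at which its call begins. There is no depth.
- job_done(): hands the job in, once; it reports no verdict.
The state is a dict: "t": time; "joints": joint angles; "qvel": joint speeds; "tau": joint torques, N m; "eef_pos": TCP position; "tcp_rot": TCP orientation; "ft_force": force on the tool from outside, world axes, zero at the start; "moment": the same for the moment, N m; "opening": opening from 0.0 (shut) to 1.0 (fully open).
Only numpy, scipy, OpenCV 4.12 (cv2) and the standard library are available. Lean on these libraries where they do the work, as an engineer would, in place of code of your own. Each camera call takes 0.05 s, during which the arm holds its last target.

## Working session

There is one attempt and no reset: what is moved stays moved. The work goes in short steps, Python scripts to look and compute and a tool call to move; the robot and the scene stay as the last step left them, time stands still between calls to the robot, and variables do not carry over. Pictures are saved under pics/ and viewed, and the job is handed in when it is done.

Besides the shell and the picture viewer there is one more tool, called after "Emit:" by a JSON object that holds its "name" and its "arguments", one argument or row to a line. play_rows: Moves the arm, as the interface text tells. Its arguments: {"type":"object","properties":{"moves":{"type":"array"}},"required":["moves"]}

```bash
mkdir -p pics; ls
cat > h.py <<'E'
from cell import *
import numpy as np, cv2
from scipy.spatial.transform import Rotation as Rn
def cam(name,fn=None):
    c=read_camera(name)
    c['R']=np.array(c['R']);c['t']=np.array(c['t'])
    if fn: cv2.imwrite('pics/'+fn+'.png',c['img'][:,:,::-1])
    return c
def proj(c,X):
    p=c['R']@np.array(X,float)+c['t']
    return np.array([c['fx']*p[0]/p[2]+c['cx'],c['fy']*p[1]/p[2]+c['cy']])
def back(c,u,v,z):
    d=c['R'].T@np.array([(u-c['cx'])/c['fx'],(v-c['cy'])/c['fy'],1.])
    o=-c['R'].T@c['t']
    return o+d*(z-o[2])/d[2]
def crop(c,u0,v0,u1,v1,s,fn):
    im=c['img'][v0:v1,u0:u1,::-1]
    cv2.imwrite('pics/'+fn+'.png',cv2.resize(im,None,fx=s,fy=s,interpolation=cv2.INTER_CUBIC))
def st():
    s=state(); print('t',s['t'],'pos',np.round(s['eef_pos'],1),'rot',np.round(s['tcp_rot'],3),'F',np.round(s['ft_force'],1),'op',round(s['opening'],3)); return s
E
python3 - <<'E'
from h import *
s=st();print(s)
for n in ['scene','top','wrist']:
    c=cam(n,n+'0'); print(n,c['fx'],c['cx'],c['cy'],np.round(c['R'],3).tolist(),np.round(-c['R'].T@c['t']))
E
```

```text
pics
t 0.0 pos [231.  580.5 228.1] rot [-3.141 -0.     2.763] F [-0.1 -0.7  0.1] op 1.002
{'t': 0.0, 'joints': array([ 1.08641232e+00,  4.91563292e-01,  1.55942759e+00,  8.15649919e-05,
        1.09165045e+00, -1.05615803e-01]), 'qvel': array([ 5.79244243e-05, -1.08554876e-03,  2.70254847e-04,  1.65257361e-03,
       -2.49598858e-04,  9.63436642e-04]), 'tau': array([-1.58575054e-03, -6.12653804e+01, -2.58169234e+01,  6.91831182e-02,
        4.83678246e-02, -1.12982455e-04]), 'eef_pos': array([230.98565882, 580.5314246 , 228.0669361 ]), 'tcp_rot': array([-3.14055745e+00, -1.82488368e-04,  2.76278672e+00]), 'ft_force': array([-0.09120148, -0.73473244,  0.12549593]), 'moment': array([-0.01785254,  0.00180552, -0.00268133]), 'opening': 1.0018208023195931}
scene 467.8407412302454 279.30984097946913 203.88287657776084 [[0.448, 0.894, -0.014], [0.658, -0.34, -0.672], [-0.606, 0.292, -0.74]] [1236. -356. 1015.]
top 410.92441395175194 282.69897950774686 214.0923238656403 [[0.004, -1.0, 0.01], [-0.996, -0.005, -0.089], [0.089, -0.01, -0.996]] [ 393.    5. 1143.]
wrist 377.1120461890139 275.74829629622303 211.49204604635463 [[0.37, 0.929, -0.001], [0.899, -0.357, 0.255], [0.236, -0.095, -0.967]] [164. 607. 384.]
```

View pics/scene0.png

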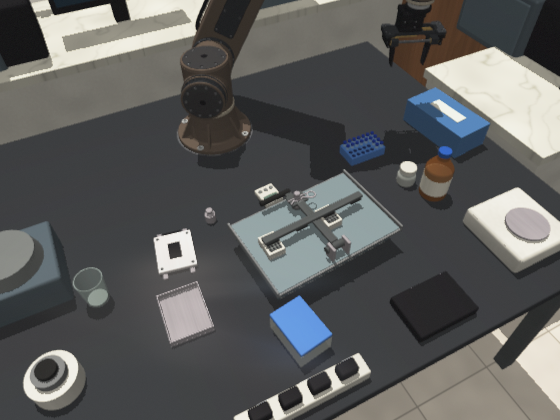

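View pics/top0.png

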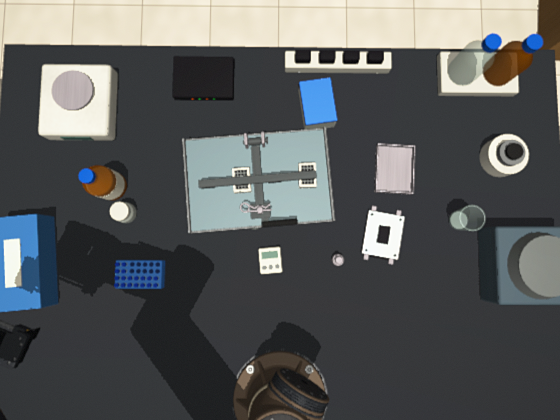

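View pics/wrist0.png

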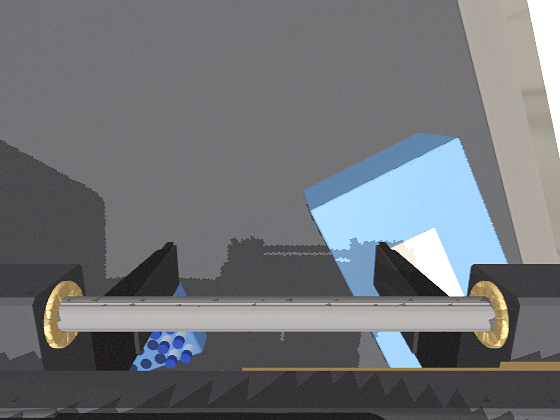

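The top view shows the mixer centred at about (258,182), with blocks at (241,180) and (307,174), so probably bays 2 and 4. The clip loop is at about (258,208), the dish at (395,168) and the carriage at (383,235).

Run:
```python
from h import *
c=cam('top'); crop(c,175,120,345,240,4.6,'t1'); crop(c,330,130,430,270,4.2,'t2')
c=cam('scene'); crop(c,220,165,410,290,4.1,'s1'); crop(c,140,180,240,350,3.5,'s2')
```

```text
(no output)
```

View pics/t1.png

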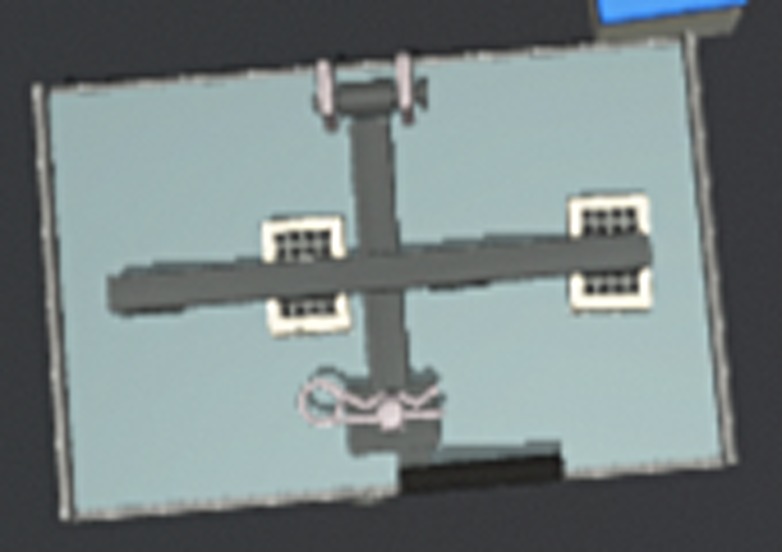

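View pics/t2.png

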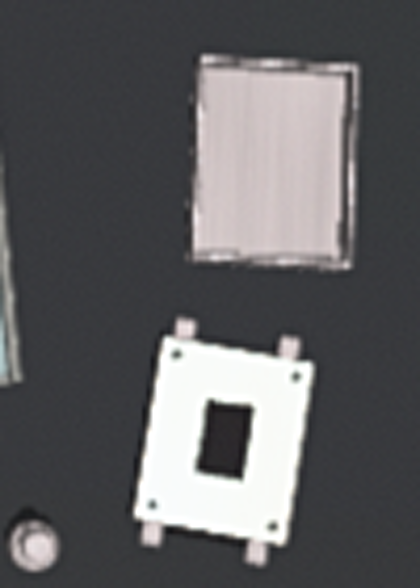

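View pics/s1.png

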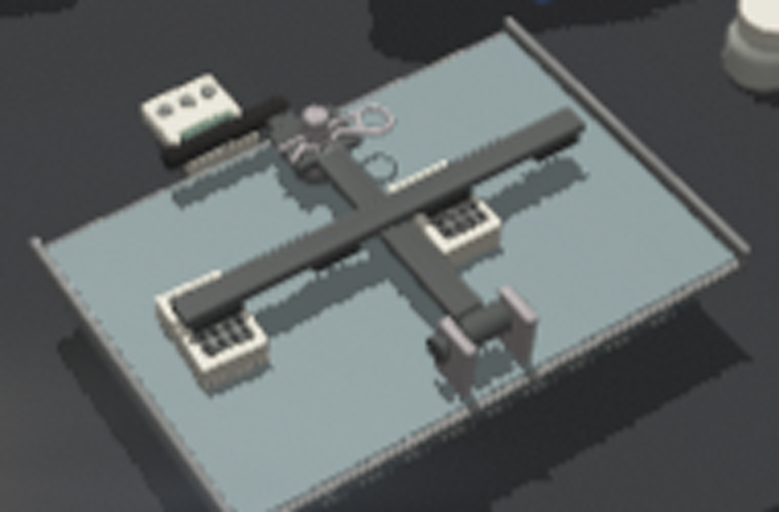

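View pics/s2.png

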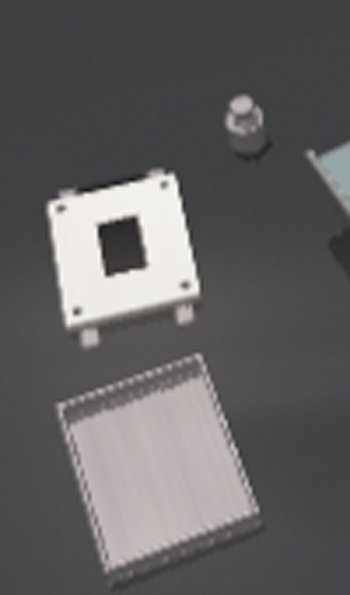

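Two blocks, in bays 2 and 4. Next I'll fit the mixer, dish and carriage from crop corners.

```bash
cat > meas.py <<'E'
from h import *
c=cam('top')
def T(pts,z,o,s): return np.array([back(c,o[0]+p[0]/s,o[1]+p[1]/s,z)[:2] for p in pts])
r=T([(40,88),(68,516),(690,40),(732,462)],85,(175,120),4.6)
print('rail ends',r.round(1).tolist(), 'center',r.mean(0).round(1),'len',np.linalg.norm(r[0]-r[1]),np.linalg.norm(r[2]-r[3]),np.linalg.norm(r[0]-r[2]))
print('yaw sides',[np.arctan2(*(a-b)[::-1]).round(3) for a,b in [(r[0],r[1]),(r[2],r[3])]],'yaw y',[(np.arctan2(*(a-b)[::-1])-np.pi/2).round(3) for a,b in [(r[0],r[2]),(r[1],r[3])]])
S=T([(391,411)],127,(175,120),4.6); print('stud top',S.round(1))
print('loop',T([(322,402)],110,(175,120),4.6).round(1))
print('grip',T([(400,476),(562,465)],113,(175,120),4.6).round(1), T([(481,471)],113,(175,120),4.6).round(1))
b2=T([(262,222),(340,218),(350,328),(275,335)],96,(175,120),4.6); print('b2',b2.mean(0).round(1),b2.round(1).tolist())
b4=T([(568,200),(647,195),(653,305),(574,311)],96,(175,120),4.6); print('b4',b4.mean(0).round(1),b4.round(1).tolist())
o=(330,130);s=4.2
d=T([(200,57),(358,66),(350,268),(192,260)],20,o,s); print('dish',d.mean(0).round(1),d.round(1).tolist())
k=T([(163,337),(314,364),(285,546),(135,517)],16,o,s); print('car',k.mean(0).round(1),k.round(1).tolist(),np.linalg.norm(k[0]-k[1]),np.linalg.norm(k[1]-k[2]))
p=T([(208,401),(252,406),(242,478),(196,472)],19,o,s); print('pad',p.mean(0).round(1),np.linalg.norm(p[0]-p[1]),np.linalg.norm(p[1]-p[2]))
print('car x yaw',np.arctan2(*(k[0]-k[3])[::-1]),np.arctan2(*(k[1]-k[2])[::-1]))
print('dish yaw',np.arctan2(*(d[0]-d[3])[::-1]))
c=cam('scene')
o=(220,165);s=4.1
r=T([(508,20),(38,241),(748,250)],85,o,s);print('S rails LF RF LB',r.round(1).tolist())
print('S stud',T([(316,115)],127,o,s).round(1),'loop',T([(378,119)],110,o,s).round(1))
print('S grip ends',T([(165,157),(287,102)],113,o,s).round(1))
o=(140,180);s=3.5
k=T([(50,203),(169,173),(200,296),(68,327)],16,o,s);print('S car',k.mean(0).round(1))
p=T([(98,224),(137,217),(146,267),(107,275)],19,o,s);print('S pad',p.mean(0).round(1))
d=T([(60,404),(202,357),(262,520),(108,576)],20,o,s);print('S dish',d.mean(0).round(1))
E
python3 meas.py
```

```text
rail ends [[683.5, 255.5], [439.7, 233.6], [714.2, -115.5], [471.9, -137.9]] center [577.4  58.9] len 244.7759279866944 243.4195037528243 372.1963275641474
yaw sides [np.float64(0.089), np.float64(0.092)] yaw y [np.float64(0.083), np.float64(0.086)]
stud top [[495.4  51.9]]
loop [[501.9  90.6]]
grip [[461.2  47.3]
 [467.7 -41.1]] [[464.2   3.1]]
b2 [574.4 101.2] [[604.7, 126.7], [607.3, 83.0], [545.0, 76.7], [540.8, 118.4]]
b4 [588.5 -69. ] [[618.3, -45.1], [621.5, -89.5], [559.0, -92.7], [555.3, -48.5]]
dish [ 621.9 -318.4] [[692.5, -269.8], [687.2, -375.0], [551.6, -366.5], [556.3, -262.3]]
car [ 437.8 -282.6] [[505.7, -243.3], [488.4, -342.5], [369.4, -321.0], [387.8, -223.4]] 100.69202501843866 120.92786767337996
pad [ 438.6 -281.9] 28.951256598411327 47.57269151500623
car x yaw -0.16769208991978413 -0.17925260309858979
dish yaw -0.05487072891847182
S rails LF RF LB [[443.0, 233.6], [478.4, -136.3], [688.9, 256.2]]
S stud [[497.2  52. ]] loop [[504.6  93.8]]
S grip ends [[473.9 -44.2]
 [466.5  47.1]]
S car [ 442.2 -284.4]
S pad [ 442.6 -283.8]
S dish [ 629.5 -319.2]
```

Mixer is centred at about (578,59) with yaw 0.087. The stud lands at (498,52), which matches both cameras. I'll turn to yaw 1.658 so the jaws run along mixer x, then go above the clip loop.

```bash
cat >> h.py <<'E'
MC=np.array([578.,59.5]); MY=0.087
def mix(x,y): 
    a=MY; return MC+np.array([np.cos(a)*x-np.sin(a)*y,np.sin(a)*x+np.cos(a)*y])
def go(x,y,z,yaw=None):
    s=st(); R=Rn.from_euler('xyz',s['tcp_rot']).as_matrix()
    d=R.T@(np.array([x,y,z])-s['eef_pos']); print('tool shift mm',d.round(1),'norm',np.linalg.norm(d).round(1))
    if yaw is not None:
        Rt=Rn.from_euler('xyz',[np.pi,0,yaw]).as_matrix()
        print('turn',Rn.from_matrix(R.T@Rt).as_rotvec().round(3))
E
python3 -c "
from h import *
print(mix(-80,0),mix(-69,39),mix(-115,-58),mix(100,0)); go(*mix(-69,41),200,1.658)"
```

```text
[498.30256908  52.54877672] [505.87224448  92.35706749] [468.47457994  -8.27302088] [677.62178865  68.1890291 ]
t 0.35 pos [231.1 580.7 228.5] rot [-3.141 -0.     2.763] F [ 0.4 -0.   0.2] op 0.997
tool shift mm [-435.  -350.3   28.5] norm 559.2
turn [-0.     0.     1.105]
```

Emit:
{"name": "play_rows", "arguments": {
  "moves": [
    [0, 0, 0, 0, 0, 0.138, 60],
    [0, 0, 0, 0, 0, 0.138, 60],
    [0, 0, 0, 0, 0, 0.138, 60],
    [0, 0, 0, 0, 0, 0.138, 60],
    [0, 0, 0, 0, 0, 0.138, 60],
    [0, 0, 0, 0, 0, 0.138, 60],
    [0, 0, 0, 0, 0, 0.138, 60],
    [0, 0, 0, 0, 0, 0.138, 60]
  ]
}}

```text
t: 1.15
eef_pos: [230.9, 580.5, 228.2]
tcp_rot: [-3.141, 0.001, 1.617]
ft_force: [-0.2, -0.8, 0.3]
opening: 0.601
```

```bash
python3 -c "
from h import *
go(*mix(-69,41),200,1.658)"
```

```text
t 1.15 pos [230.9 580.5 228.2] rot [-3.141e+00  1.000e-03  1.617e+00] F [-0.2 -0.8  0.3] op 0.601
tool shift mm [-498.3  251.9   28.5] norm 559.1
turn [-0.001  0.001 -0.041]
```

Emit:
{"name": "play_rows", "arguments": {
  "moves": [
    [-0.036, 0.018, 0, 0, 0, 0, 60],
    [-0.036, 0.018, 0, 0, 0, 0, 60],
    [-0.036, 0.018, 0, 0, 0, 0, 60],
    [-0.036, 0.018, 0, 0, 0, 0, 60],
    [-0.036, 0.018, 0, 0, 0, 0, 60],
    [-0.036, 0.018, 0, 0, 0, 0, 60],
    [-0.036, 0.018, 0, 0, 0, 0, 60],
    [-0.036, 0.018, 0, 0, 0, -0.041, 60]
  ]
}}

```text
t: 1.95
eef_pos: [389.4, 292.2, 227.8]
tcp_rot: [3.141, -0.001, 1.659]
ft_force: [-0.0, 0.2, -0.7]
opening: 0.602
```

```bash
python3 -c "
from h import *
go(*mix(-69,41),170,1.658)"
```

```text
t 1.95 pos [389.4 292.2 227.8] rot [ 3.141e+00 -1.000e-03  1.659e+00] F [-0.   0.2 -0.7] op 0.602
tool shift mm [-207.3   98.4   57.7] norm 236.6
turn [ 0.001 -0.001  0.001]
```

Emit:
{"name": "play_rows", "arguments": {
  "moves": [
    [-0.035, 0.0165, 0.004, 0, 0, 0, 60],
    [-0.035, 0.0165, 0.004, 0, 0, 0, 60],
    [-0.035, 0.0165, 0.004, 0, 0, 0, 60],
    [-0.035, 0.0165, 0.004, 0, 0, 0, 60],
    [-0.035, 0.0165, 0.004, 0, 0, 0, 60],
    [-0.032, 0.016, 0.004, 0, 0, 0, 60],
    [0, 0, 0.02, 0, 0, 0, 60],
    [0, 0, 0, 0, 0, 0, 60]
  ]
}}

```text
t: 2.75
eef_pos: [512.3, 81.4, 183.9]
tcp_rot: [3.136, -0.001, 1.655]
ft_force: [0.1, 0.8, 0.3]
opening: 0.6
```

```bash
python3 -c "
from h import *
go(*mix(-69,41),116,1.658)
c=cam('wrist','w1'); print(proj(c,[*mix(-69,41),110]),proj(c,[*mix(-80,0),127]))
c=cam('scene');crop(c,250,120,400,250,4.5,'s3')
print(proj(c,[*mix(-69,41),110])-[250,120])
"
```

```text
t 2.75 pos [512.3  81.4 183.9] rot [ 3.136e+00 -1.000e-03  1.655e+00] F [0.1 0.8 0.3] op 0.6
tool shift mm [13.4 -5.8 67.8] norm 69.4
turn [ 0.005 -0.001 -0.003]
[267.01417869 207.53952927] [249.19480413 279.35436523]
[62.56619244 74.21241838]
```

View pics/w1.png

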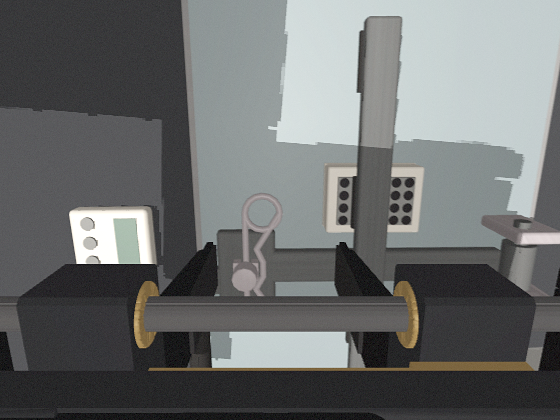

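View pics/s3.png

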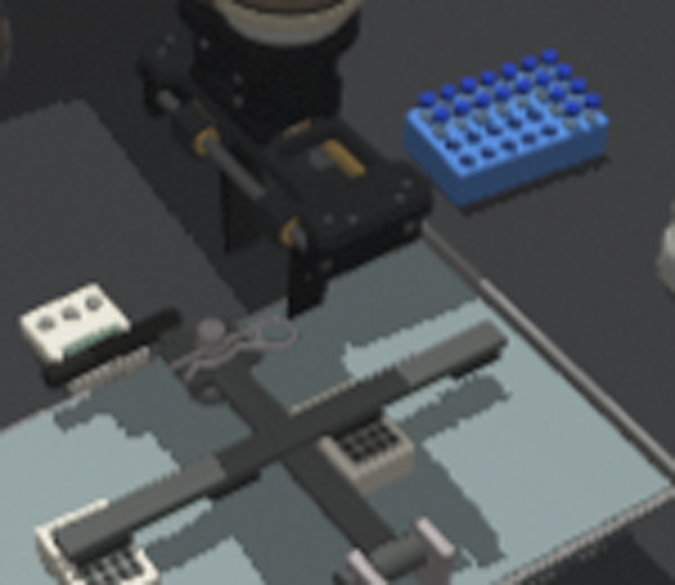

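The wrist image has the loop at (262,215) and the stud top at (245,276), each within about 9 px of the prediction. I'll refine from these.

```bash
python3 -c "
from h import *
c=cam('wrist');L=back(c,262,215,110);print(L,back(c,245,276,127),'block2',back(c,374,199,96),mix(0,42.5))
go(L[0],L[1],116,1.658)
"
```

```text
[503.90469616  89.56557107 110.        ] [496.5137665   54.50179858 127.        ] block2 [577.73940254 103.00586994  96.        ] [574.30716263 101.83926018]
t 2.9 pos [513.   82.6 186.3] rot [ 3.132e+00 -1.000e-03  1.657e+00] F [-0.1 -0.3  0.3] op 0.598
tool shift mm [ 7.6 -9.1 70.2] norm 71.2
turn [ 0.009 -0.001 -0.001]
```

Emit:
{"name": "play_rows", "arguments": {
  "moves": [
    [0.01, -0.008, 0.01, 0.009, 0, 0, 60],
    [0, 0, 0.015, 0, 0, 0, 60],
    [0, 0, 0.015, 0, 0, 0, 60],
    [0, 0, 0.01, 0, 0, 0, 60],
    [0, 0, 0, 0, 0, 0, 60]
  ]
}}

```text
t: 3.4
eef_pos: [501.5, 97.4, 136.3]
tcp_rot: [3.139, -0.001, 1.662]
ft_force: [0.1, -0.7, 0.2]
opening: 0.599
```

```bash
python3 -c "
from h import *
go(504.3,92,116,1.658)
c=cam('wrist','w2')
"
```

```text
t 3.4 pos [501.5  97.4 136.3] rot [ 3.139e+00 -1.000e-03  1.662e+00] F [ 0.1 -0.7  0.2] op 0.599
tool shift mm [-5.7  2.2 20.3] norm 21.2
turn [ 0.003 -0.001  0.004]
```

View pics/w2.png

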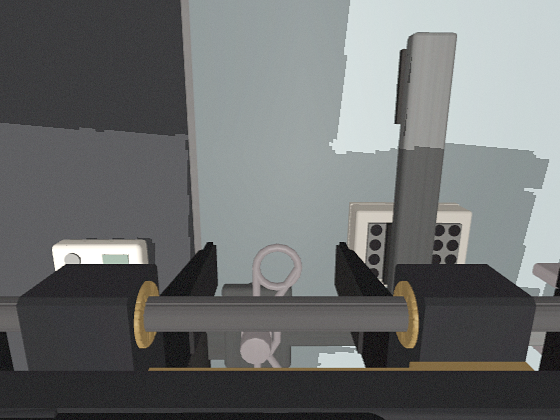

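The loop at (277,268) is centred between the fingers, so I descend.

Emit:
{"name": "play_rows", "arguments": {
  "moves": [
    [-0.005, 0.002, 0.005, 0, 0, 0, 60],
    [0, 0, 0.01, 0, 0, 0, 60],
    [0, 0, 0.005, 0, 0, 0, 60],
    [0, 0, 0, 0, 0, 0, 60]
  ]
}}

```text
t: 3.85
eef_pos: [505.0, 92.6, 116.6]
tcp_rot: [3.136, -0.001, 1.662]
ft_force: [-0.5, -0.8, -0.6]
opening: 0.601
```

```bash
python3 -c "
from h import *
c=cam('wrist','w3');L=back(c,277,268,110);print(L)
go(504.3,92,115,1.658)
c=cam('scene');crop(c,270,150,360,230,7,'s4')
"
```

```text
[505.09871719  94.09237308 110.        ]
t 3.9 pos [505.1  92.6 116.8] rot [ 3.136e+00 -1.000e-03  1.662e+00] F [-0.2  0.  -0.2] op 0.599
tool shift mm [-0.6 -0.9  1.8] norm 2.1
turn [ 0.006 -0.001  0.004]
```

View pics/w3.png

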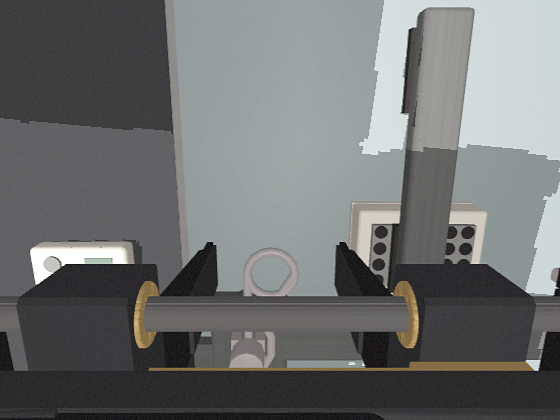

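View pics/s4.png

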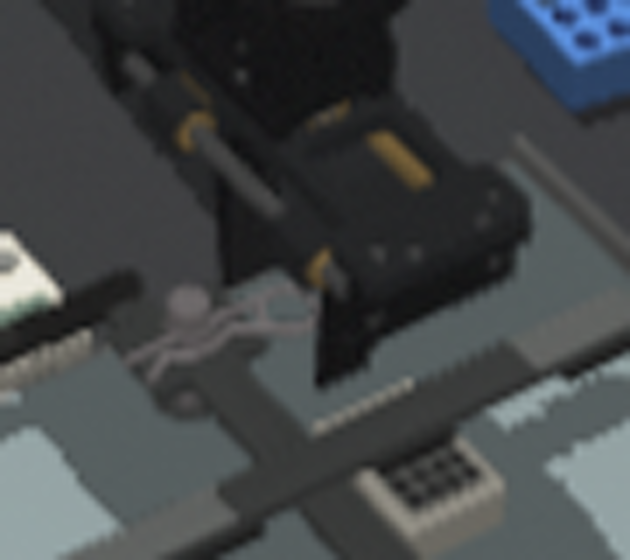

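Emit:
{"name": "play_rows", "arguments": {
  "moves": [
    [0, 0, 0.004, 0, 0, 0, 60],
    [0, -0.001, 0, 0, 0, 0, 20],
    [0, 0, 0, 0, 0, 0, 10],
    [0, 0, 0, 0, 0, 0, 0],
    [0, 0, 0, 0, 0, 0, 0],
    [0, 0, 0, 0, 0, 0, 0],
    [0, 0, 0, 0, 0, 0, 0],
    [0, 0, 0, 0, 0, 0, 0]
  ]
}}

```text
t: 4.75
eef_pos: [504.4, 92.6, 113.5]
tcp_rot: [3.134, -0.001, 1.662]
ft_force: [-0.0, 0.4, 0.1]
opening: 0.259
```

```bash
python3 -c "
from h import *
st()
c=cam('wrist','w4')
"
```

```text
t 4.75 pos [504.4  92.6 113.5] rot [ 3.134e+00 -1.000e-03  1.662e+00] F [-0.   0.4  0.1] op 0.259
```

View pics/w4.png

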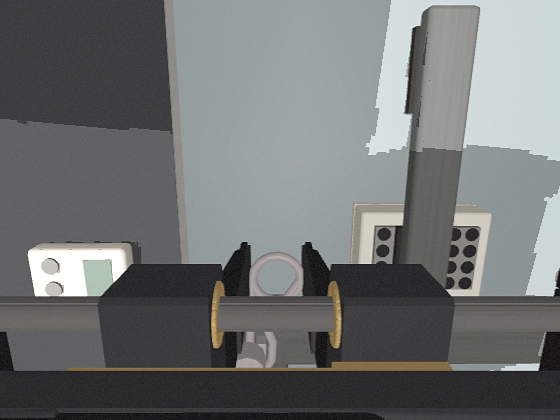

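The jaws read 24.6 mm on the 26 mm loop, so it's held. I pull along tool +x.

Emit:
{"name": "play_rows", "arguments": {
  "moves": [
    [0.004, 0, 0, 0, 0, 0, 0],
    [0.006, 0, 0, 0, 0, 0, 0],
    [0.008, 0, 0, 0, 0, 0, 0],
    [0.008, 0, 0, 0, 0, 0, 0]
  ]
}}

```text
t: 5.2
eef_pos: [502.7, 119.6, 113.7]
tcp_rot: [3.133, -0.0, 1.661]
ft_force: [-0.5, -0.4, -0.8]
opening: 0.257
```

Emit:
{"name": "play_rows", "arguments": {
  "moves": [
    [0.008, 0, 0, 0, 0, 0, 0],
    [0.008, 0, 0, 0, 0, 0, 0],
    [0.008, 0, 0, 0, 0, 0, 0],
    [0.008, 0, 0, 0, 0, 0, 0]
  ]
}}

```text
t: 5.6
eef_pos: [498.6, 155.3, 113.5]
tcp_rot: [3.134, -0.001, 1.662]
ft_force: [-0.6, -0.1, -0.3]
opening: 0.256
```

```bash
python3 -c "
from h import *
st()
c=cam('wrist','w5')
c=cam('scene');crop(c,270,140,360,220,7,'s5')
"
```

```text
t 5.6 pos [498.6 155.3 113.5] rot [ 3.134e+00 -1.000e-03  1.662e+00] F [-0.6 -0.1 -0.3] op 0.256
```

View pics/w5.png

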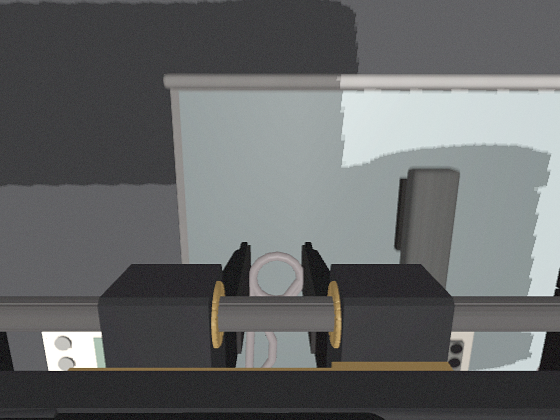

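View pics/s5.png

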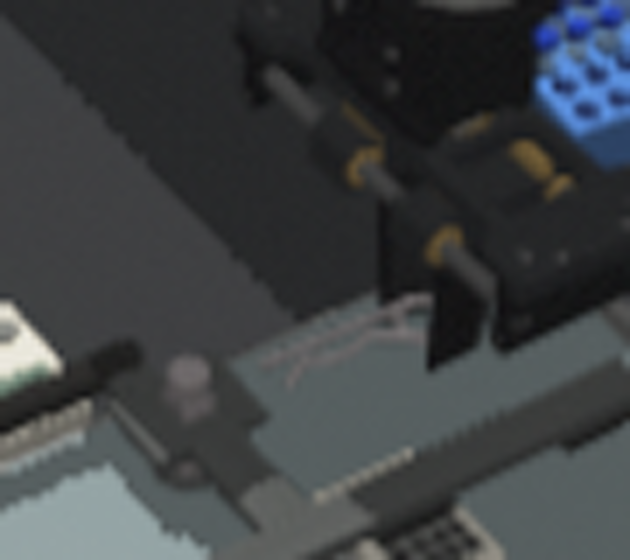

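The clip is out and still gripped. I lift and carry it to the dish.

Emit:
{"name": "play_rows", "arguments": {
  "moves": [
    [0, 0, -0.025, 0, 0, 0, 0],
    [0, 0, -0.03, 0, 0, 0, 0],
    [0, 0, -0.03, 0, 0, 0, 0],
    [-0.02, 0, -0.015, 0, 0, 0, 0],
    [-0.035, 0.006, 0, 0, 0, 0, 0],
    [-0.035, 0.006, 0, 0, 0, 0, 0],
    [-0.035, 0.006, 0, 0, 0, 0, 0],
    [-0.035, 0.006, 0, 0, 0, 0, 0]
  ]
}}

```text
t: 6.5
eef_pos: [536.6, -4.0, 218.0]
tcp_rot: [3.134, 0.0, 1.67]
ft_force: [0.5, 1.2, -0.8]
opening: 0.259
```

Emit:
{"name": "play_rows", "arguments": {
  "moves": [
    [-0.035, 0.006, 0, 0, 0, 0, 0],
    [-0.035, 0.006, 0, 0, 0, 0, 0],
    [-0.035, 0.006, 0, 0, 0, 0, 0],
    [-0.035, 0.006, 0, 0, 0, 0, 0],
    [-0.035, 0.006, 0, 0, 0, 0, 0],
    [-0.035, 0.006, 0, 0, 0, 0, 0],
    [0, 0, 0, 0, 0, 0, 0]
  ]
}}

```text
t: 7.2
eef_pos: [593.7, -223.5, 217.7]
tcp_rot: [3.135, 0.0, 1.665]
ft_force: [-0.1, -0.0, -0.3]
opening: 0.256
```

```bash
python3 -c "
from h import *
go(625,-319,220,3.087)
"
```

```text
t 7.2 pos [ 593.7 -223.5  217.7] rot [3.135 0.    1.665] F [-0.1 -0.  -0.3] op 0.256
tool shift mm [-98.   22.1  -2.1] norm 100.5
turn [ 0.005  0.005 -1.422]
```

Emit:
{"name": "play_rows", "arguments": {
  "moves": [
    [-0.045, 0.002, 0, 0, 0, 0, 0],
    [-0.045, 0.002, 0, 0, 0, 0, 0],
    [0, 0, 0, 0, 0, -0.14, 0],
    [0, 0, 0, 0, 0, -0.14, 0],
    [0, 0, 0, 0, 0, -0.14, 0],
    [0, 0, 0, 0, 0, -0.14, 0],
    [0, 0, 0, 0, 0, -0.14, 0],
    [0, 0, 0, 0, 0, -0.14, 0]
  ]
}}

```text
t: 8.0
eef_pos: [604.2, -313.3, 215.3]
tcp_rot: [3.137, -0.001, 2.534]
ft_force: [-0.0, 0.3, -0.8]
opening: 0.258
```

Emit:
{"name": "play_rows", "arguments": {
  "moves": [
    [0, 0, 0, 0, 0, -0.14, 0],
    [0, 0, 0, 0, 0, -0.14, 0],
    [0, 0, 0, 0, 0, -0.14, 0],
    [0, 0, 0, 0, 0, -0.14, 0],
    [0, 0, 0, 0, 0, 0, 0]
  ]
}}

```text
t: 8.5
eef_pos: [603.2, -309.6, 214.5]
tcp_rot: [3.135, -0.001, 3.122]
ft_force: [0.7, 0.1, -0.5]
opening: 0.253
```

```bash
python3 -c "
from h import *
go(598,-317,26,3.087)
c=cam('wrist','w6'); print([proj(c,[x,y,20]).round() for x,y in [(690,-270),(685,-372),(558,-365),(560,-262)]])
c=cam('top');crop(c,330,110,460,220,6,'t6')
"
```

```text
t 8.5 pos [ 603.2 -309.6  214.5] rot [ 3.135e+00 -1.000e-03  3.122e+00] F [ 0.7  0.1 -0.5] op 0.253
tool shift mm [  4.8  -8.7 188.5] norm 188.7
turn [ 0.006 -0.001  0.035]
[array([316., 275.]), array([214., 272.]), array([213., 144.]), array([325., 144.])]
```

View pics/w6.png

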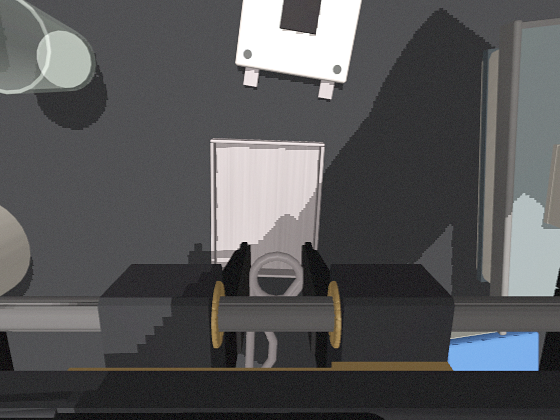

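View pics/t6.png

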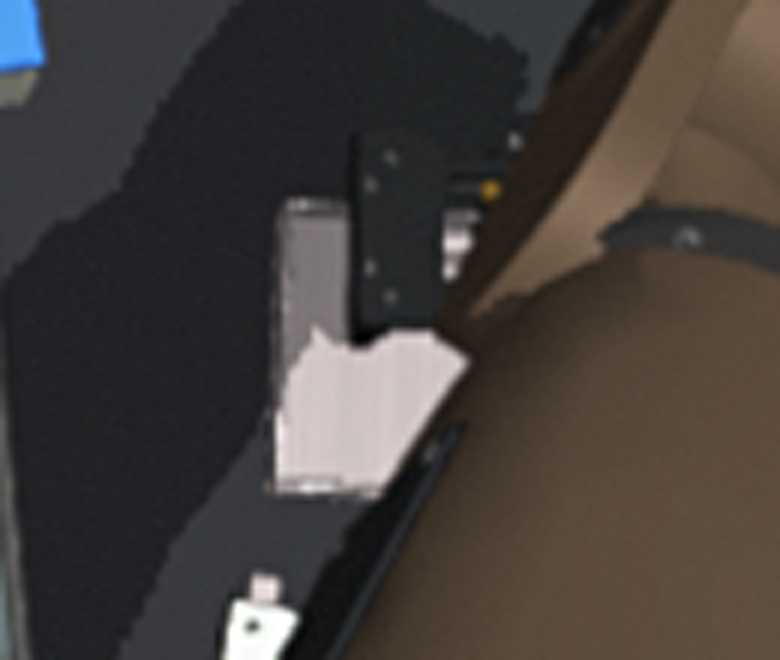

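Emit:
{"name": "play_rows", "arguments": {
  "moves": [
    [0.005, -0.008, 0.02, 0, 0, 0.03, 0],
    [0, 0, 0.03, 0, 0, 0, 0],
    [0, 0, 0.03, 0, 0, 0, 0],
    [0, 0, 0.03, 0, 0, 0, 0],
    [0, 0, 0.025, 0, 0, 0, 0],
    [0, 0, 0.015, 0, 0, 0, 0],
    [0, 0, 0, 0, 0, 0, 0]
  ]
}}

```text
t: 9.3
eef_pos: [598.5, -316.2, 61.0]
tcp_rot: [3.137, 0.002, 3.058]
ft_force: [0.4, -0.2, 0.1]
opening: 0.257
```

```bash
python3 -c "
from h import *
go(598,-317,25,3.087)
c=cam('wrist','w7')
"
```

```text
t 9.3 pos [ 598.5 -316.2   61. ] rot [3.137e+00 2.000e-03 3.058e+00] F [ 0.4 -0.2  0.1] op 0.257
tool shift mm [ 0.5 -1.  36. ] norm 36.1
turn [ 0.005  0.002 -0.029]
```

View pics/w7.png

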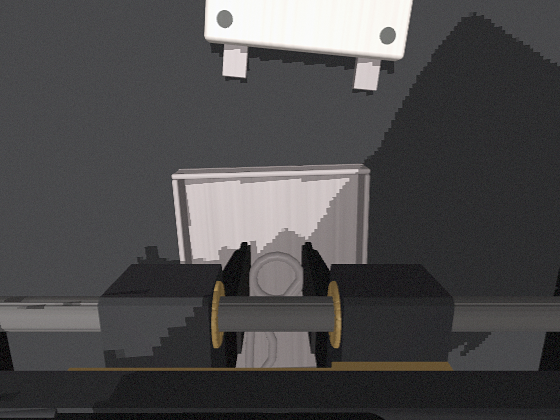

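Centred over the dish. I'll go down 36 mm, release, and rise.

Emit:
{"name": "play_rows", "arguments": {
  "moves": [
    [0, -0.001, 0.015, 0, 0, -0.025, 0],
    [0, 0, 0.015, 0, 0, 0, 0],
    [0, 0, 0.006, 0, 0, 0, 0],
    [0, 0, 0, 0, 0, 0, 0],
    [0, 0, 0, 0, 0, 0, 35],
    [0, 0, 0, 0, 0, 0, 50],
    [0, 0, 0, 0, 0, 0, 50],
    [0, 0, 0, 0, 0, 0, 50]
  ]
}}

```text
t: 10.15
eef_pos: [601.0, -318.7, 27.9]
tcp_rot: [3.141, 0.009, 3.083]
ft_force: [-0.4, -0.9, 0.6]
opening: 0.487
```

Emit:
{"name": "play_rows", "arguments": {
  "moves": [
    [0, 0, -0.02, 0, 0, 0, 50],
    [0, 0, -0.03, 0, 0, 0, 50],
    [0, 0, -0.04, 0, 0, 0, 50],
    [0, 0, -0.04, 0, 0, 0, 50],
    [0, 0, -0.04, 0, 0, 0, 50],
    [0, 0, -0.03, 0, 0, 0, 50],
    [0, 0, 0, 0, 0, 0, 50]
  ]
}}

```text
t: 10.85
eef_pos: [598.9, -318.5, 236.8]
tcp_rot: [3.142, 0.009, 3.083]
ft_force: [-1.1, -0.2, 0.1]
opening: 0.498
```

```bash
python3 -c "
from h import *
st()
c=cam('wrist','w8')
c=cam('scene','s8');crop(c,140,260,240,360,6,'s8')
"
```

```text
t 10.85 pos [ 598.9 -318.5  236.8] rot [3.142 0.009 3.083] F [-1.1 -0.2  0.1] op 0.498
```

View pics/w8.png

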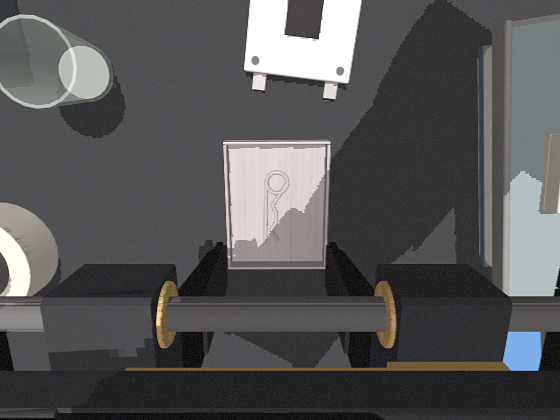

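View pics/s8.png

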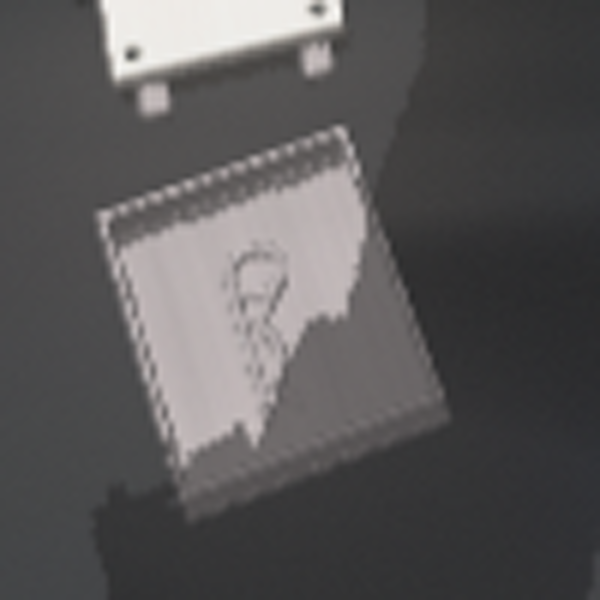

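The clip lies flat in the dish, loop at (277,182) in the wrist view. Now the lever grip.

Emit:
{"name": "play_rows", "arguments": {
  "moves": [
    [0, 0, 0, 0, 0, 0.14, 60],
    [0, 0, 0, 0, 0, 0.14, 60],
    [0, 0, 0, 0, 0, 0.14, 60],
    [0, 0, 0, 0, 0, 0.14, 60],
    [0, 0, 0, 0, 0, 0.14, 60],
    [0, 0, 0, 0, 0, 0.14, 60],
    [0, 0, 0, 0, 0, 0.14, 60],
    [0, 0, 0, 0, 0, 0.14, 60]
  ]
}}

```text
t: 11.75
eef_pos: [594.0, -315.4, 217.5]
tcp_rot: [-3.134, -0.019, 1.92]
ft_force: [-0.4, 0.5, -0.5]
opening: 0.601
```

Emit:
{"name": "play_rows", "arguments": {
  "moves": [
    [0, 0, 0, 0, 0, 0.14, 60],
    [0, 0, 0, 0, 0, 0.13, 60],
    [0, 0, 0, 0, 0, 0, 60],
    [0, 0, 0, 0, 0, 0, 60]
  ]
}}

```text
t: 12.15
eef_pos: [592.1, -314.1, 210.1]
tcp_rot: [-3.12, -0.022, 1.64]
ft_force: [-0.4, 0.2, -0.4]
opening: 0.597
```

```bash
python3 -c "
from h import *
go(467,-25,200,1.658)
"
```

```text
t 12.15 pos [ 592.1 -314.1  210.1] rot [-3.12  -0.022  1.64 ] F [-0.4  0.2 -0.4] op 0.597
tool shift mm [ 296.7 -104.6   19. ] norm 315.2
turn [-0.021 -0.023 -0.018]
```

Emit:
{"name": "play_rows", "arguments": {
  "moves": [
    [0.037, -0.013, 0, -0.02, -0.022, -0.018, 60],
    [0.037, -0.013, 0, 0, 0, 0, 60],
    [0.037, -0.013, 0, 0, 0, 0, 60],
    [0.037, -0.013, 0, 0, 0, 0, 60],
    [0.037, -0.013, 0, 0, 0, 0, 60],
    [0.037, -0.013, 0, 0, 0, 0, 60],
    [0.037, -0.013, 0, 0, 0, 0, 60],
    [0, 0, 0, 0, 0, 0, 60]
  ]
}}

```text
t: 12.95
eef_pos: [469.5, -56.8, 205.9]
tcp_rot: [-3.135, -0.004, 1.686]
ft_force: [0.5, -0.3, -0.7]
opening: 0.602
```

```bash
python3 -c "
from h import *
go(467,-25,200,1.658)
cam('wrist','w9')
"
```

```text
t 12.95 pos [469.5 -56.8 205.9] rot [-3.135 -0.004  1.686] F [ 0.5 -0.3 -0.7] op 0.602
tool shift mm [31.9  1.2  6. ] norm 32.5
turn [-0.007 -0.004  0.028]
```

View pics/w9.png

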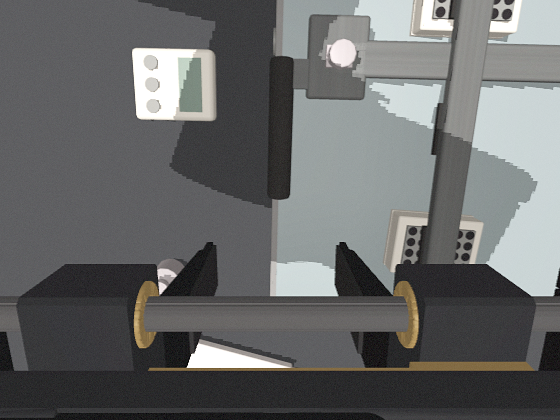

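The grip bar runs from (282,57) to (279,198). The timer's right edge is at column 216.

```bash
python3 -c "
from h import *
c=cam('wrist')
for z in (105,110): print('grip',z,back(c,282,57,z),back(c,279,198,z))
print('stud',back(c,343,53,127),'timer corners',back(c,216,50,30),back(c,216,120,30))
"
```

```text
grip 105 [461.7327913   47.02562514 105.        ] [470.55477257 -44.47942303 105.        ]
grip 110 [461.75901142  46.34793489 110.        ] [470.40947188 -43.37803218 110.        ]
stud [496.76167798  50.22404212 127.        ] timer corners [406.96767165  56.35638997  30.        ] [411.14032879   0.70847683  30.        ]
```

Emit:
{"name": "play_rows", "arguments": {
  "moves": [
    [0.04, 0, 0.02, -0.007, -0.004, 0.028, 60],
    [0.009, 0, 0.02, 0, 0, 0, 60],
    [0, 0, 0.02, 0, 0, 0, 60],
    [0, 0, 0, 0, 0, 0, 60]
  ]
}}

```text
t: 13.45
eef_pos: [470.0, -13.1, 144.3]
tcp_rot: [3.136, 0.003, 1.657]
ft_force: [-0.1, 0.6, -0.9]
opening: 0.598
```

```bash
python3 -c "
from h import *
go(467,-8,103,1.658)
cam('wrist','w10')
"
```

```text
t 13.45 pos [470.  -13.1 144.3] rot [3.136e+00 3.000e-03 1.657e+00] F [-0.1  0.6 -0.9] op 0.598
tool shift mm [ 5.5 -2.8 41.3] norm 41.7
turn [ 0.006  0.003 -0.001]
```

View pics/w10.png

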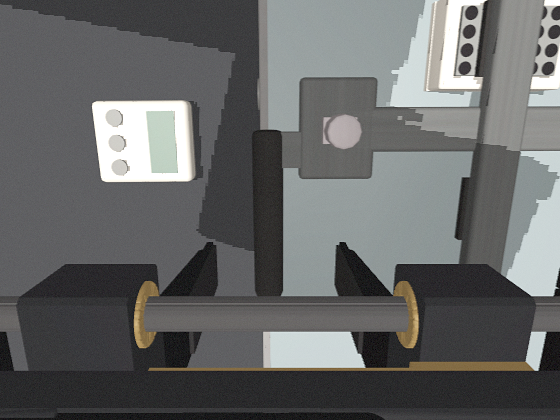

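Emit:
{"name": "play_rows", "arguments": {
  "moves": [
    [0.006, -0.003, 0.015, 0, 0, 0, 60],
    [0, 0, 0.015, 0, 0, 0, 60],
    [0, 0, 0.01, 0, 0, 0, 60],
    [0, 0, 0, 0, 0, 0, 60]
  ]
}}

```text
t: 13.9
eef_pos: [471.0, -10.9, 107.0]
tcp_rot: [3.129, 0.005, 1.656]
ft_force: [0.2, -0.4, 0.1]
opening: 0.594
```

Emit:
{"name": "play_rows", "arguments": {
  "moves": [
    [0, 0, 0, 0, 0, 0, 30],
    [0, 0, 0, 0, 0, 0, 15],
    [0, 0, 0, 0, 0, 0, 0],
    [0, 0, 0, 0, 0, 0, 0],
    [0, 0, 0, 0, 0, 0, 0],
    [0, 0, 0, 0, 0, 0, 0]
  ]
}}

```text
t: 14.5
eef_pos: [465.9, -12.0, 108.6]
tcp_rot: [3.141, 0.004, 1.658]
ft_force: [-3.6, -5.1, 10.1]
opening: 0.163
```

```bash
python3 -c "
from h import *
go(467,-8,103,1.658)
c=cam('scene');crop(c,240,130,360,230,6,'s10')
"
```

```text
t 14.5 pos [465.9 -12.  108.6] rot [3.141 0.004 1.658] F [-3.6 -5.1 10.1] op 0.163
tool shift mm [3.9 1.4 5.6] norm 7.0
turn [0.    0.004 0.   ]
```

View pics/s10.png

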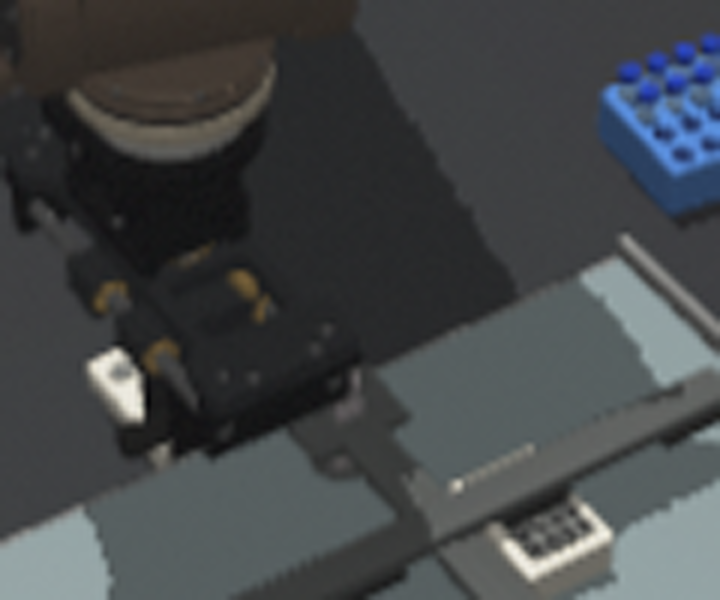

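The jaws read 15.5 mm on the 16 mm bar. I swing it along the arc (radius 215 mm) in 5° rows.

Emit:
{"name": "play_rows", "arguments": {
  "moves": [
    [0, 0.001, -0.018, 0, 0, 0, 0],
    [0, 0.002, -0.018, 0, 0, 0, 0],
    [0, 0.004, -0.018, 0, 0, 0, 0],
    [0, 0.006, -0.018, 0, 0, 0, 0]
  ]
}}

```text
t: 14.95
eef_pos: [477.8, -11.3, 180.9]
tcp_rot: [-3.138, 0.005, 1.659]
ft_force: [1.5, -2.8, -6.3]
opening: 0.16
```

```bash
cat >> h.py <<'E'
def lev():
    s=st(); p=s['eef_pos']; R=Rn.from_euler('xyz',s['tcp_rot']).as_matrix()
    p=p-0*R[:,2]
    h=mix(100,-50); e=np.array([np.cos(MY),np.sin(MY)])
    dx=(h-p[:2])@e; dz=p[2]-105-3.5
    print('ang deg',np.degrees(np.arctan2(dz,dx)).round(1),'rad',np.hypot(dx,dz).round(1),'my',((p[:2]-MC)@np.array([-np.sin(MY),np.cos(MY)])).round(1))
E
python3 -c "
from h import *
lev()
c=cam('scene');crop(c,240,130,380,250,5,'s11')
"
```

```text
t 14.95 pos [477.8 -11.3 180.9] rot [-3.138  0.005  1.659] F [ 1.5 -2.8 -6.3] op 0.16
ang deg 19.4 rad 218.4 my -61.8
```

View pics/s11.png

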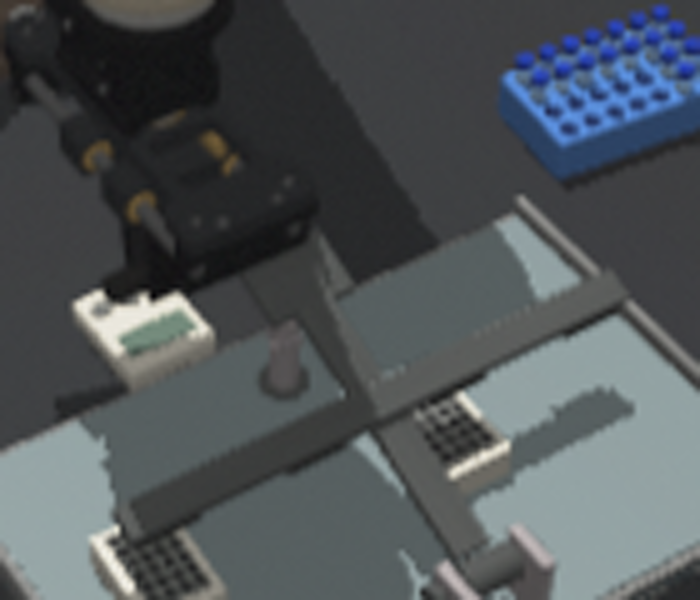

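Emit:
{"name": "play_rows", "arguments": {
  "moves": [
    [0, 0.007, -0.017, 0, 0, 0, 0],
    [0, 0.0085, -0.0165, 0, 0, 0, 0],
    [0, 0.01, -0.016, 0, 0, 0, 0],
    [0, 0.0115, -0.015, 0, 0, 0, 0],
    [0, 0.0125, -0.014, 0, 0, 0, 0]
  ]
}}

```text
t: 15.5
eef_pos: [524.7, -7.0, 261.6]
tcp_rot: [-3.127, 0.006, 1.66]
ft_force: [0.0, -2.7, -6.6]
opening: 0.163
```

```bash
python3 -c "
from h import *
lev()"
```

```text
t 15.5 pos [524.7  -7.  261.6] rot [-3.127  0.006  1.66 ] F [ 0.  -2.7 -6.6] op 0.163
ang deg 44.0 rad 220.6 my -61.6
```

Emit:
{"name": "play_rows", "arguments": {
  "moves": [
    [0, 0.014, -0.013, -0.007, -0.003, 0, 0],
    [0, 0.015, -0.011, -0.007, 0, 0, 0],
    [0, 0.016, -0.01, 0, 0, 0, 0],
    [0, 0.017, -0.0085, 0, 0, 0, 0],
    [0, 0.0175, -0.007, 0, 0, 0, 0]
  ]
}}

```text
t: 16.0
eef_pos: [598.1, -0.5, 314.1]
tcp_rot: [-3.123, 0.012, 1.661]
ft_force: [-4.3, -2.9, 1.8]
opening: 0.16
```

```bash
python3 -c "
from h import *
lev()"
```

```text
t 16.0 pos [ 5.981e+02 -5.000e-01  3.141e+02] rot [-3.123  0.012  1.661] F [-4.3 -2.9  1.8] op 0.16
ang deg 67.5 rad 222.5 my -61.6
```

Emit:
{"name": "play_rows", "arguments": {
  "moves": [
    [0, 0.018, -0.0055, -0.008, -0.005, 0, 0],
    [0, 0.018, -0.004, -0.005, 0, 0, 0],
    [0, 0.018, -0.002, 0, 0, 0, 0],
    [0, 0.016, -0.0, 0, 0, 0, 0],
    [0, 0.01, 0.0, 0, 0, 0, 0]
  ]
}}

```text
t: 16.5
eef_pos: [677.8, 6.3, 328.8]
tcp_rot: [-3.131, 0.019, 1.662]
ft_force: [-2.1, -2.5, 2.7]
opening: 0.161
```

```bash
python3 -c "
from h import *
lev()
c=cam('scene','s12')
for my in (0,): print([proj(c,[*mix(100,my),z]).round() for z in (105,200,300)])
c=cam('wrist','w12')"
```

```text
t 16.5 pos [677.8   6.3 328.8] rot [-3.131  0.019  1.662] F [-2.1 -2.5  2.7] op 0.161
ang deg 88.7 rad 220.4 my -61.6
[array([338., 245.]), array([341., 220.]), array([345., 189.])]
```

View pics/s12.png

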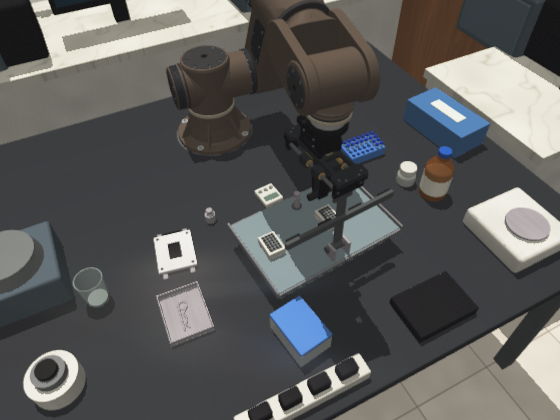

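View pics/w12.png

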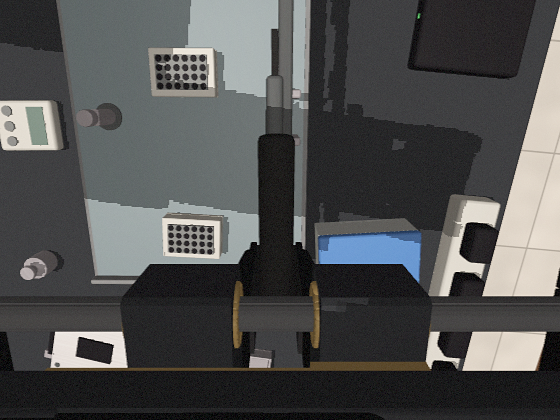

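The lever is at about 89°. I release it and rise straight up.

Emit:
{"name": "play_rows", "arguments": {
  "moves": [
    [0, 0, 0, 0, 0, 0, 30],
    [0, 0, 0, 0, 0, 0, 50],
    [0, 0, 0, 0, 0, 0, 60],
    [0, 0, 0, 0, 0, 0, 60],
    [0, 0, -0.02, 0, 0, 0, 60],
    [0, 0, -0.03, 0, 0, 0, 60],
    [0, 0, -0.03, 0, 0, 0, 60],
    [0, 0, -0.01, 0, 0, 0, 60]
  ]
}}

```text
t: 17.4
eef_pos: [677.4, 8.4, 418.5]
tcp_rot: [-3.128, 0.018, 1.662]
ft_force: [0.5, -0.0, 0.2]
opening: 0.599
```

```bash
python3 -c "
from h import *
lev()
c=cam('scene');crop(c,250,120,400,270,4,'s13')
for my in (0,): print([(proj(c,[*mix(100,my),z])-[250,120])*4 for z in (105,200,300)])
print([(proj(c,[*mix(100,my),205])-[250,120])*4 for my in (-150,150)])
c=cam('wrist','w13')
print('grip',[proj(c,[*mix(100,my),320]) for my in (-2,-94)])"
```

```text
t 17.4 pos [677.4   8.4 418.5] rot [-3.128  0.018  1.662] F [ 0.5 -0.   0.2] op 0.599
ang deg 89.0 rad 310.1 my -59.5
[array([351.32668229, 499.68627939]), array([364.46652468, 398.39732143]), array([380.31180803, 276.25337237])]
[array([141.2148594 , 505.56554899]), array([568.47611983, 290.26551361])]
grip [array([286.79905467, 131.16379428]), array([285.27221793, 260.72733225])]
```

View pics/s13.png

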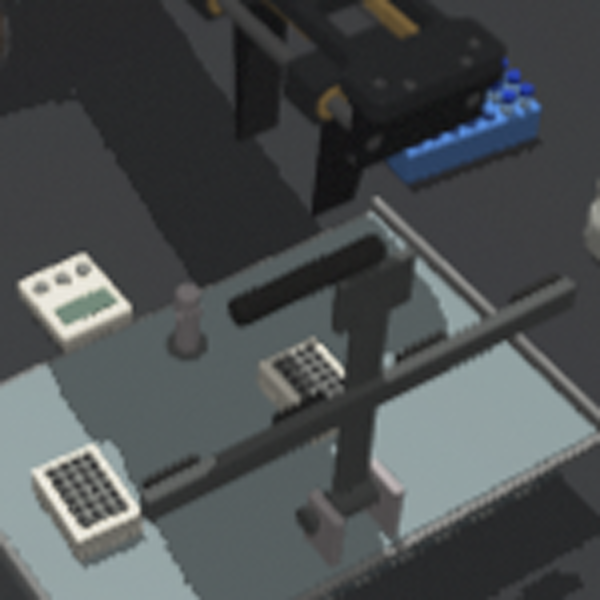

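View pics/w13.png

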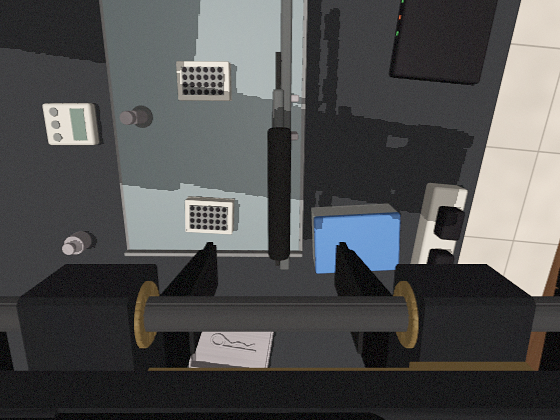

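The lever stands at about 89°, and the bar was at column 280 against 286 predicted for 90°. Now block 2: turn to yaw 3.229 so the jaws run along mixer y.

Emit:
{"name": "play_rows", "arguments": {
  "moves": [
    [0, 0, 0, -0.012, -0.018, -0.14, 75],
    [0, 0, 0, 0, 0, -0.14, 75],
    [0, 0, 0, 0, 0, -0.14, 75],
    [0, 0, 0, 0, 0, -0.14, 75],
    [0, 0, 0, 0, 0, -0.14, 75],
    [0, 0, 0, 0, 0, -0.14, 75],
    [0, 0, 0, 0, 0, -0.14, 75],
    [0, 0, 0, 0, 0, -0.14, 75]
  ]
}}

```text
t: 18.3
eef_pos: [675.3, 8.3, 399.8]
tcp_rot: [-3.104, -0.007, 2.825]
ft_force: [-0.4, -0.2, 0.6]
opening: 0.748
```

Emit:
{"name": "play_rows", "arguments": {
  "moves": [
    [0, 0, 0, 0, 0, -0.14, 75],
    [0, 0, 0, 0, 0, -0.14, 75],
    [0, 0, 0, 0, 0, -0.14, 75],
    [0, 0, 0, 0, 0, 0, 75]
  ]
}}

```text
t: 18.7
eef_pos: [674.0, 8.2, 391.0]
tcp_rot: [-3.112, -0.033, -3.018]
ft_force: [0.7, -0.5, -1.1]
opening: 0.75
```

```bash
python3 -c "
from h import *
go(*mix(0,42.5),200,3.229)
cam('wrist','w14')"
```

```text
t 18.7 pos [674.    8.2 391. ] rot [-3.112 -0.033 -3.018] F [ 0.7 -0.5 -1.1] op 0.75
tool shift mm [ 81.1 110.9 190.6] norm 234.9
turn [-0.03  -0.032  0.036]
```

View pics/w14.png

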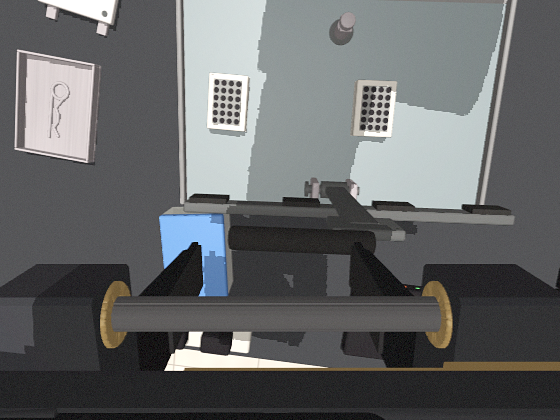

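Emit:
{"name": "play_rows", "arguments": {
  "moves": [
    [0.0, 0, 0, -0.03, -0.032, 0.036, 75],
    [0.02, 0.02, 0, 0, 0, 0, 75],
    [0.025, 0.03, 0, 0, 0, 0, 75],
    [0.025, 0.03, 0, 0, 0, 0, 75],
    [0.02, 0.025, 0, 0, 0, 0, 75],
    [0, 0, 0, 0, 0, 0, 75]
  ]
}}

```text
t: 19.35
eef_pos: [572.7, 108.6, 384.1]
tcp_rot: [3.14, -0.008, -3.092]
ft_force: [-0.4, -0.5, -0.7]
opening: 0.747
```

```bash
python3 -c "
from h import *
go(*mix(0,42.5),200,3.229)"
```

```text
t 19.35 pos [572.7 108.6 384.1] rot [ 3.14  -0.008 -3.092] F [-0.4 -0.5 -0.7] op 0.747
tool shift mm [ -2.7  -7.2 184. ] norm 184.2
turn [ 0.002 -0.008 -0.037]
```

Emit:
{"name": "play_rows", "arguments": {
  "moves": [
    [-0.002, -0.007, 0.025, 0, -0.008, -0.037, 75],
    [0, 0, 0.035, 0, 0, 0, 75],
    [0, 0, 0.035, 0, 0, 0, 75],
    [0, 0, 0.035, 0, 0, 0, 75],
    [0, 0, 0.035, 0, 0, 0, 75],
    [0, 0, 0.015, 0, 0, 0, 75],
    [0, 0, 0, 0, 0, 0, 75]
  ]
}}

```text
t: 20.05
eef_pos: [576.2, 99.4, 195.1]
tcp_rot: [3.14, 0.001, -3.079]
ft_force: [-0.1, 0.3, 0.4]
opening: 0.75
```

```bash
python3 -c "
from h import *
go(*mix(0,42.5),94,3.229)
c=cam('wrist','w15')
print([proj(c,[*mix(x,y+42.5),96]) for x,y in [(-31.5,22.5),(-31.5,-22.5),(31.5,-22.5),(31.5,22.5)]])"
```

```text
t 20.05 pos [576.2  99.4 195.1] rot [ 3.140e+00  1.000e-03 -3.079e+00] F [-0.1  0.3  0.4] op 0.75
tool shift mm [  1.9   2.5 101.1] norm 101.1
turn [ 0.001  0.001 -0.025]
[array([311.48722013, 169.76315553]), array([245.29323934, 171.37872034]), array([249.22259562, 257.99741631]), array([311.50321416, 256.55643873])]
```

View pics/w15.png

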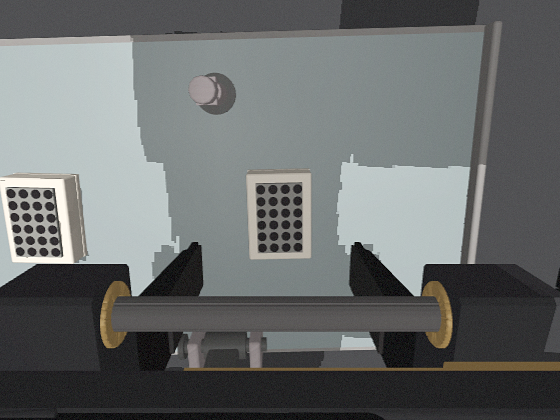

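Block 2 is seen at columns 247–311, rows 171–258, within 2 px of the prediction. Descending.

Emit:
{"name": "play_rows", "arguments": {
  "moves": [
    [0.002, 0.0025, 0.02, 0, 0, -0.025, 75],
    [0, 0, 0.03, 0, 0, 0, 75],
    [0, 0, 0.025, 0, 0, 0, 75],
    [0, 0, 0.01, 0, 0, 0, 75],
    [0, 0, 0, 0, 0, 0, 75]
  ]
}}

```text
t: 20.6
eef_pos: [579.1, 100.8, 114.1]
tcp_rot: [3.141, 0.012, -3.061]
ft_force: [0.1, 0.0, 0.6]
opening: 0.751
```

```bash
python3 -c "
from h import *
go(*mix(0,42.5),94,3.229)"
```

```text
t 20.6 pos [579.1 100.8 114.1] rot [ 3.141  0.012 -3.061] F [0.1 0.  0.6] op 0.751
tool shift mm [ 4.9  1.4 20. ] norm 20.7
turn [ 0.001  0.012 -0.007]
```

Emit:
{"name": "play_rows", "arguments": {
  "moves": [
    [0.005, 0.001, 0.01, 0, 0.012, -0.007, 75],
    [0, 0, 0.008, 0, 0, 0, 75],
    [0, 0, 0, 0, 0, 0, 75]
  ]
}}

```text
t: 20.9
eef_pos: [575.3, 101.4, 97.7]
tcp_rot: [3.141, 0.004, -3.055]
ft_force: [-0.3, -0.4, 0.7]
opening: 0.749
```

```bash
python3 -c "
from h import *
go(*mix(0,42.5),94,3.229)
c=cam('wrist','w16')"
```

```text
t 20.9 pos [575.3 101.4  97.7] rot [ 3.141  0.004 -3.055] F [-0.3 -0.4  0.7] op 0.749
tool shift mm [1.  0.5 3.7] norm 3.9
turn [ 0.     0.004 -0.001]
```

View pics/w16.png

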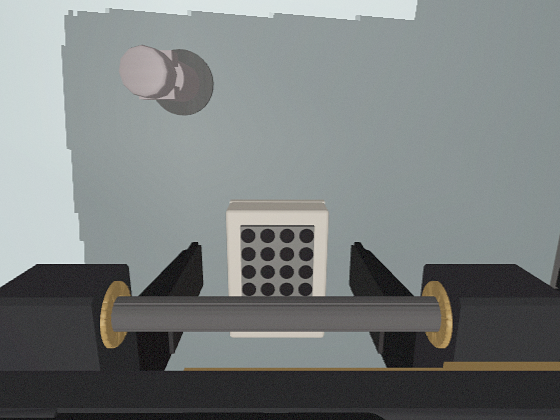

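Emit:
{"name": "play_rows", "arguments": {
  "moves": [
    [0.001, 0, 0.005, 0, 0.004, 0, 75],
    [0, 0, 0, 0, 0, 0, 60],
    [0, 0, 0, 0, 0, 0, 40],
    [0, 0, 0, 0, 0, 0, 30],
    [0, 0, 0, 0, 0, 0, 0],
    [0, 0, 0, 0, 0, 0, 0],
    [0, 0, 0, 0, 0, 0, 0]
  ]
}}

```text
t: 21.65
eef_pos: [574.9, 101.4, 94.0]
tcp_rot: [3.141, 0.002, -3.055]
ft_force: [-0.6, -0.1, -1.3]
opening: 0.472
```

```bash
python3 -c "
from h import *
st()"
```

```text
t 21.65 pos [574.9 101.4  94. ] rot [ 3.141e+00  2.000e-03 -3.055e+00] F [-0.6 -0.1 -1.3] op 0.472
```

Width reads 44.8 mm, so block 2 is gripped. Lift and carry.

Emit:
{"name": "play_rows", "arguments": {
  "moves": [
    [0, 0, -0.01, 0, 0, 0, 0],
    [0, 0, -0.03, 0, 0, 0, 0],
    [0, 0, -0.03, 0, 0, 0, 0],
    [0.0, 0, -0.02, 0, 0, 0, 0],
    [0.017, -0.03, 0, 0, 0, 0, 0],
    [0.017, -0.037, 0, 0, 0, 0, 0],
    [0.017, -0.037, 0, 0, 0, 0, 0],
    [0.017, -0.037, 0, 0, 0, 0, 0]
  ]
}}

```text
t: 22.45
eef_pos: [519.0, -45.4, 192.4]
tcp_rot: [-3.141, 0.006, -3.048]
ft_force: [1.4, -0.3, -1.0]
opening: 0.471
```

Emit:
{"name": "play_rows", "arguments": {
  "moves": [
    [0.017, -0.037, 0, 0, 0, 0, 0],
    [0.017, -0.037, 0, 0, 0, 0, 0],
    [0.017, -0.037, 0, 0, 0, 0, 0],
    [0.017, -0.037, 0, 0, 0, 0, 0],
    [0.017, -0.037, 0, 0, 0, 0, 0],
    [0, 0, 0, 0, 0, 0, 0]
  ]
}}

```text
t: 23.05
eef_pos: [446.8, -248.5, 197.2]
tcp_rot: [-3.137, 0.01, -3.051]
ft_force: [0.2, 0.1, -0.6]
opening: 0.472
```

```bash
python3 -c "
from h import *
go(440.4,-283,180,2.969)
c=cam('wrist','w17')"
```

```text
t 23.05 pos [ 446.8 -248.5  197.2] rot [-3.137  0.01  -3.051] F [ 0.2  0.1 -0.6] op 0.472
tool shift mm [  9.7 -33.7  17.2] norm 39.1
turn [-0.003  0.011  0.264]
```

View pics/w17.png

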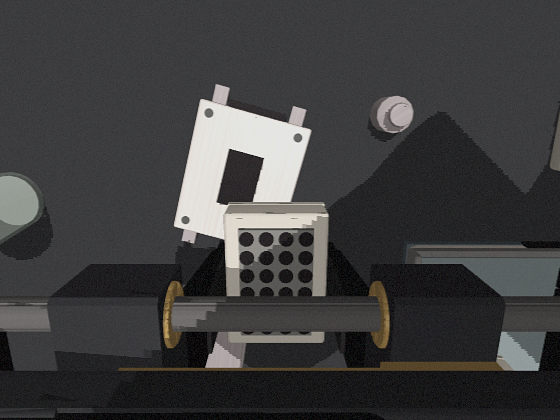

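The carriage plate corners are at (204,99), (311,128) and (175,226); pad corners at (230,150), (264,157) and (217,203).

```bash
python3 -c "
from h import *
c=cam('wrist')
P=[back(c,u,v,16)[:2] for u,v in [(204,99),(311,128),(175,226)]]
print(np.round(P,1),'len',np.linalg.norm(P[0]-P[1]),np.linalg.norm(P[0]-P[2]),'cen',(P[1]+P[2])/2, 'yaw',np.arctan2(*(P[2]-P[0])[::-1]),np.arctan2(*(P[1]-P[0])[::-1])-1.571)
Q=[back(c,u,v,19)[:2] for u,v in [(230,150),(264,157),(217,203)]]
print(np.round(Q,1),'len',np.linalg.norm(Q[0]-Q[1]),np.linalg.norm(Q[0]-Q[2]),'cen',(Q[1]+Q[2])/2)
"
```

```text
[[ 372.4 -316. ]
 [ 388.1 -222.1]
 [ 488.8 -338.4]] len 95.24753989632362 118.55990977969081 cen [ 438.4847504  -280.26951565] yaw -0.18989670628315597 -0.16629029699694242
[[ 413.3 -291. ]
 [ 416.6 -260.8]
 [ 462.2 -300. ]] len 30.41962891705863 49.79283521332942 cen [ 439.44024347 -280.35308058]
```

Emit:
{"name": "play_rows", "arguments": {
  "moves": [
    [0, -0.01, 0, 0, 0.01, 0.132, 0],
    [0, -0.01, 0, 0, 0, 0.132, 0],
    [0, -0.01, 0.01, 0, 0, 0, 0],
    [0, 0, 0, 0, 0, 0, 0]
  ]
}}

```text
t: 23.55
eef_pos: [447.8, -271.8, 187.6]
tcp_rot: [-3.14, 0.001, 2.97]
ft_force: [-0.3, -0.2, -1.4]
opening: 0.472
```

```bash
python3 -c "
from h import *
go(439.5,-282,120,2.967)"
```

```text
t 23.55 pos [ 447.8 -271.8  187.6] rot [-3.14e+00  1.00e-03  2.97e+00] F [-0.3 -0.2 -1.4] op 0.472
tool shift mm [  6.5 -11.3  67.6] norm 68.8
turn [-0.002  0.001  0.003]
```

Emit:
{"name": "play_rows", "arguments": {
  "moves": [
    [0.006, -0.011, 0.015, 0, 0, 0, 0],
    [0, 0, 0.025, 0, 0, 0, 0],
    [0, 0, 0.025, 0, 0, 0, 0],
    [0, 0, 0.02, 0, 0, 0, 0],
    [0, 0, 0, 0, 0, 0, 0]
  ]
}}

```text
t: 24.05
eef_pos: [441.0, -278.2, 100.0]
tcp_rot: [-3.14, 0.001, 2.991]
ft_force: [-0.2, 0.6, -1.2]
opening: 0.472
```

```bash
python3 -c "
from h import *
go(439.5,-282,60,2.967)
c=cam('wrist','w18')
c=cam('scene'); crop(c,130,180,260,290,6,'s18')"
```

```text
t 24.05 pos [ 441.  -278.2  100. ] rot [-3.140e+00  1.000e-03  2.991e+00] F [-0.2  0.6 -1.2] op 0.472
tool shift mm [ 0.9 -3.9 40. ] norm 40.2
turn [-0.001  0.001  0.024]
```

View pics/w18.png

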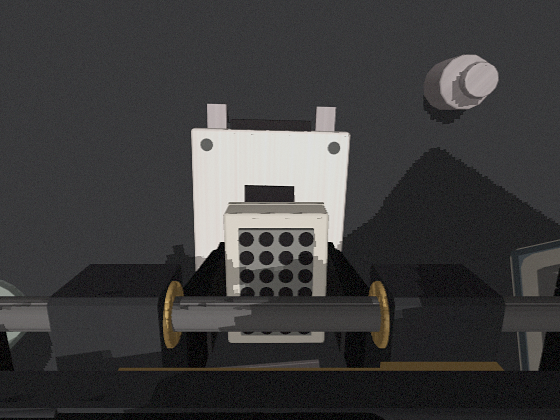

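View pics/s18.png

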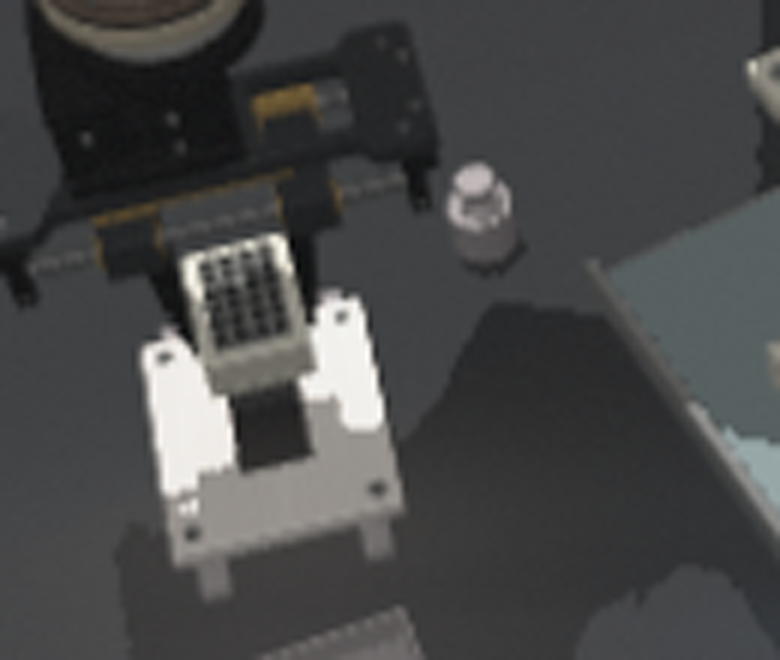

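```bash
python3 -c "
from h import *
c=cam('wrist'); s=st()
a,b=back(c,245,186,19)[:2],back(c,294,187,19)[:2]; p,q=back(c,192,129,16)[:2],back(c,350,132,16)[:2]
for A,B,h in((a,b,25),(p,q,60)):
    e=(A-B)/np.linalg.norm(A-B); n=np.array([-e[1],e[0]]); n=n if n[0]>0 else -n
    print(np.linalg.norm(A-B),'cen',(A+B)/2+n*h,'xyaw',np.arctan2(n[1],n[0]))
# calibrate block top as held: corners front
print('block top front corners',back(c,225,213,s['eef_pos'][2]+2),back(c,328,213,s['eef_pos'][2]+2),'yaw',s['tcp_rot'][2]-np.pi)
print('weight',back(c,462,105,0),back(c,480,80,40))
"
```

```text
t 24.2 pos [ 442.1 -279.4  102.8] rot [-3.138  0.005  2.99 ] F [ 0.7 -0.1 -0.9] op 0.472
31.57213419525102 cen [ 440.96355702 -283.87332664] xyaw -0.1715270205454093
99.20460391475562 cen [ 440.86149059 -283.40981847] xyaw -0.1698796188396125
block top front corners [ 408.20149945 -295.58816149  104.79106312] [ 414.69636254 -252.76173118  104.79106312] yaw -0.15191853052717352
weight [ 385.18498454 -147.08046905    0.        ] [ 371.12475359 -155.76345021   40.        ]
```

Wrist puts the carriage centre at (440.9,−283.6) with yaw −0.171. I'll aim there.

```bash
python3 -c "
from h import *
go(440.5,-283.3,50,2.971)"
```

```text
t 24.2 pos [ 442.1 -279.4  102.8] rot [-3.138  0.005  2.99 ] F [ 0.7 -0.1 -0.9] op 0.472
tool shift mm [ 1.2 -3.9 52.8] norm 53.0
turn [-0.004  0.005  0.019]
```

Emit:
{"name": "play_rows", "arguments": {
  "moves": [
    [0.001, -0.004, 0.01, -0.003, 0.005, 0.018, 0],
    [0, 0, 0.02, 0, 0, 0, 0],
    [0, 0, 0.018, 0, 0, 0, 0],
    [0, 0, 0.003, 0, 0, 0, 0],
    [0, 0, 0, 0, 0, 0, 0]
  ]
}}

```text
t: 24.7
eef_pos: [442.4, -285.3, 53.5]
tcp_rot: [-3.137, 0.007, 2.971]
ft_force: [-0.3, -0.3, -0.5]
opening: 0.475
```

```bash
python3 -c "
from h import *
go(440.5,-283.3,36,2.971)"
```

```text
t 24.7 pos [ 442.4 -285.3   53.5] rot [-3.137  0.007  2.971] F [-0.3 -0.3 -0.5] op 0.475
tool shift mm [ 2.3  1.7 17.5] norm 17.7
turn [-0.005  0.007 -0.   ]
```

Emit:
{"name": "play_rows", "arguments": {
  "moves": [
    [0.002, 0.002, 0.004, -0.005, 0.007, 0, 0],
    [0, 0, 0.004, 0, 0, 0, 0],
    [0, 0, 0, 0, 0, 0, 0]
  ]
}}

```text
t: 25.0
eef_pos: [441.2, -283.5, 46.7]
tcp_rot: [-3.141, 0.001, 2.97]
ft_force: [0.3, 0.1, -1.0]
opening: 0.47
```

```bash
python3 -c "
from h import *
go(440.5,-283.3,36,2.971)"
```

```text
t 25.0 pos [ 441.2 -283.5   46.7] rot [-3.141e+00  1.000e-03  2.970e+00] F [ 0.3  0.1 -1. ] op 0.47
tool shift mm [ 0.7  0.  10.7] norm 10.7
turn [-0.     0.001 -0.001]
```

Emit:
{"name": "play_rows", "arguments": {
  "moves": [
    [0.001, 0, 0.005, 0, 0, 0, 0],
    [0, 0, 0.003, 0, 0, 0, 0],
    [0, 0, 0.002, 0, 0, 0, 0],
    [0, 0, 0.001, 0, 0, 0, 0],
    [0, 0, 0, 0, 0, 0, 0]
  ]
}}

```text
t: 25.5
eef_pos: [440.4, -283.4, 35.3]
tcp_rot: [-3.141, 0.002, 2.971]
ft_force: [0.2, 0.9, -0.8]
opening: 0.468
```

```bash
python3 -c "
from h import *
go(440.5,-283.3,36,2.971)"
```

```text
t 25.5 pos [ 440.4 -283.4   35.3] rot [-3.141e+00  2.000e-03  2.971e+00] F [ 0.2  0.9 -0.8] op 0.468
tool shift mm [-0.1  0.1 -0.7] norm 0.7
turn [-0.001  0.002 -0.001]
```

The block seats over the pad (bottom at 16.3, pad top 19). Release, rise, shut the fingers, then press.

Emit:
{"name": "play_rows", "arguments": {
  "moves": [
    [0, 0, 0, 0, 0, 0, 55],
    [0, 0, 0, 0, 0, 0, 65],
    [0, 0, 0, 0, 0, 0, 65],
    [0, 0, -0.01, 0, 0, 0, 65],
    [0, 0, -0.02, 0, 0, 0, 65],
    [0, 0, -0.015, 0, 0, 0, 65],
    [0, 0, 0, 0, 0, 0, 65]
  ]
}}

```text
t: 26.2
eef_pos: [440.5, -283.5, 83.7]
tcp_rot: [-3.14, 0.003, 2.97]
ft_force: [-0.0, -0.3, -0.8]
opening: 0.649
```

Emit:
{"name": "play_rows", "arguments": {
  "moves": [
    [0, 0, 0, 0, 0, 0, 30],
    [0, 0, 0, 0, 0, 0, 0],
    [0, 0, 0, 0, 0, 0, 0],
    [0, 0, 0, 0, 0, 0, 0],
    [0, 0, 0, 0, 0, 0, 0]
  ]
}}

```text
t: 26.7
eef_pos: [440.0, -283.2, 82.6]
tcp_rot: [-3.141, 0.001, 2.97]
ft_force: [-0.1, 0.7, 0.2]
opening: 0.289
```

```bash
python3 -c "
from h import *
go(440.5,-283.3,58,2.971)
c=cam('wrist','w19')
c=cam('scene'); crop(c,130,180,260,290,6,'s19')"
```

```text
t 26.7 pos [ 440.  -283.2   82.6] rot [-3.141e+00  1.000e-03  2.970e+00] F [-0.1  0.7  0.2] op 0.289
tool shift mm [-0.4 -0.1 24.6] norm 24.6
turn [-0.001  0.001 -0.001]
```

View pics/w19.png

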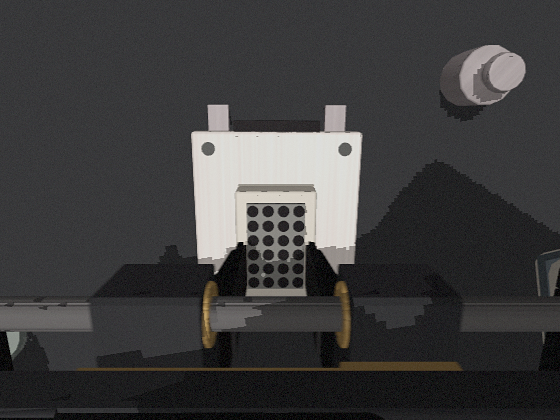

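View pics/s19.png

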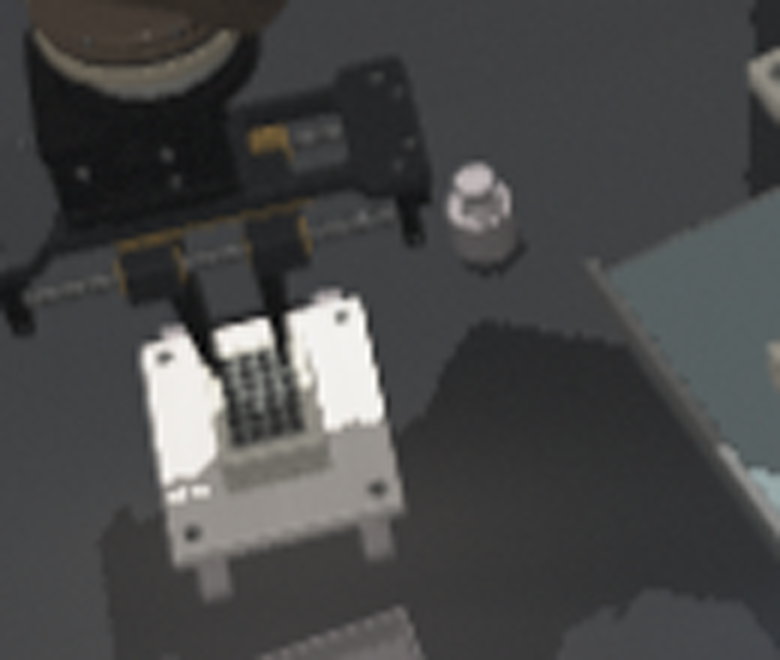

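The block sits squarely and flat on the plate. Pressing now.

Emit:
{"name": "play_rows", "arguments": {
  "moves": [
    [0, 0, 0.01, 0, 0, 0, 0],
    [0, 0, 0.008, 0, 0, 0, 0],
    [0, 0, 0.003, 0, 0, 0, 0],
    [0, 0, 0.002, 0, 0, 0, 0],
    [0, 0, 0, 0, 0, 0, 0]
  ]
}}

```text
t: 27.3
eef_pos: [439.8, -283.0, 56.7]
tcp_rot: [3.141, 0.0, 2.97]
ft_force: [0.3, -0.9, -0.6]
opening: 0.004
```

Emit:
{"name": "play_rows", "arguments": {
  "moves": [
    [0, 0, 0.002, 0, 0, 0, 0],
    [0, 0, 0.002, 0, 0, 0, 0]
  ]
}}

```text
t: 27.5
eef_pos: [440.0, -283.1, 54.1]
tcp_rot: [-3.141, 0.001, 2.971]
ft_force: [-9.2, 7.7, 46.7]
opening: 0.001
```

Contact at TCP 54.1 puts the top at 40.1, against 40 expected, with 47 N. That's harder than I wanted, so I'll back off and be gentler next time.

Emit:
{"name": "play_rows", "arguments": {
  "moves": [
    [0, 0, -0.003, 0, 0, 0, 0],
    [0, 0, -0.02, 0, 0, 0, 0],
    [0, 0, -0.03, 0, 0, 0, 0],
    [0, 0, -0.04, 0, 0, 0, 40],
    [0, 0, -0.03, 0, 0, 0, 75]
  ]
}}

```text
t: 28.0
eef_pos: [438.7, -282.2, 178.6]
tcp_rot: [3.139, -0.004, 2.97]
ft_force: [0.5, 0.4, -0.5]
opening: 0.119
```

```bash
python3 -c "
from h import *
go(*mix(0,-127.5),200,3.229)
c=cam('wrist','w20')
c=cam('scene','s20')"
```

```text
t 28.0 pos [ 438.7 -282.2  178.6] rot [ 3.139 -0.004  2.97 ] F [ 0.5  0.4 -0.5] op 0.119
tool shift mm [-111.5  237.2  -21.2] norm 262.9
turn [ 0.003 -0.004 -0.259]
```

View pics/w20.png

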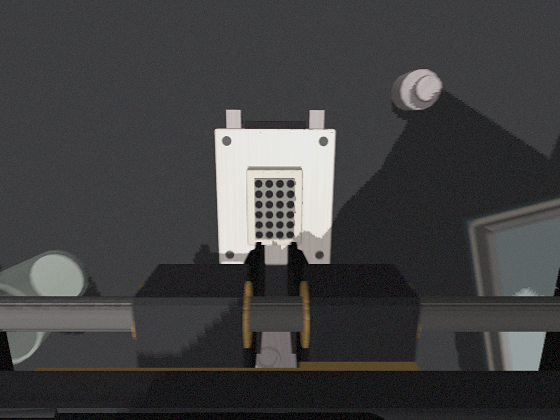

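View pics/s20.png

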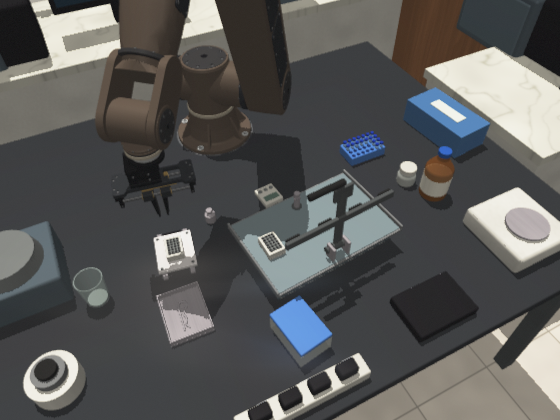

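Emit:
{"name": "play_rows", "arguments": {
  "moves": [
    [0, 0, -0.01, 0.003, -0.004, -0.13, 75],
    [0, 0, -0.01, 0, 0, -0.13, 75],
    [-0.028, 0.033, 0, 0, 0, 0, 75],
    [-0.028, 0.033, 0, 0, 0, 0, 75],
    [-0.028, 0.033, 0, 0, 0, 0, 75],
    [-0.028, 0.033, 0, 0, 0, 0, 75],
    [-0.028, 0.033, 0, 0, 0, 0, 75],
    [0, 0, 0, 0, 0, 0, 75]
  ]
}}

```text
t: 28.9
eef_pos: [565.9, -99.3, 197.0]
tcp_rot: [-3.137, 0.004, -3.045]
ft_force: [-1.1, -0.2, -0.1]
opening: 0.746
```

```bash
python3 -c "
from h import *
go(*mix(0,-127.5),150,3.229)
c=cam('wrist','w21')
print([proj(c,[*mix(x,y-127.5),96]).round() for x,y in [(-31.5,22.5),(-31.5,-22.5),(31.5,-22.5),(31.5,22.5)]])"
```

```text
t 28.9 pos [565.9 -99.3 197. ] rot [-3.137  0.004 -3.045] F [-1.1 -0.2 -0.1] op 0.746
tool shift mm [-26.   29.6  46.9] norm 61.3
turn [-0.004  0.004  0.01 ]
[array([351., 210.]), array([287., 209.]), array([285., 291.]), array([346., 291.])]
```

View pics/w21.png

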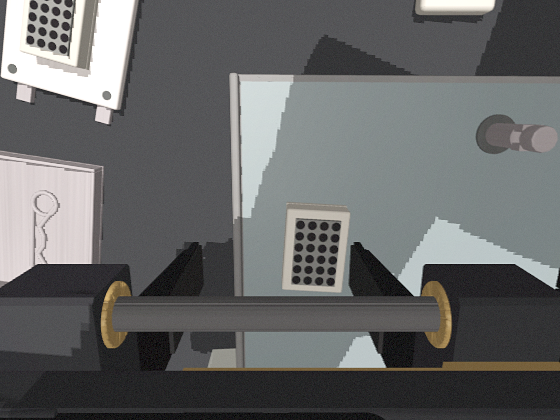

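Block 4 looks slightly turned: corners (290,206), (350,211), (343,291), (284,288).

```bash
python3 -c "
from h import *
c=cam('wrist'); crop(c,260,180,380,310,5,'w22')
P=np.array([back(c,u,v,96)[:2] for u,v in [(290,206),(350,211),(343,291),(284,288)]])
print(P.round(1),P.mean(0),[np.linalg.norm(P[i]-P[i-1]).round(1) for i in range(4)])
"
```

```text
[[555.9 -92.1]
 [555.4 -49.7]
 [617.  -45.9]
 [618.9 -89.9]] [586.80252081 -69.38408385] [np.float64(63.0), np.float64(42.4), np.float64(61.7), np.float64(44.0)]
```

View pics/w22.png

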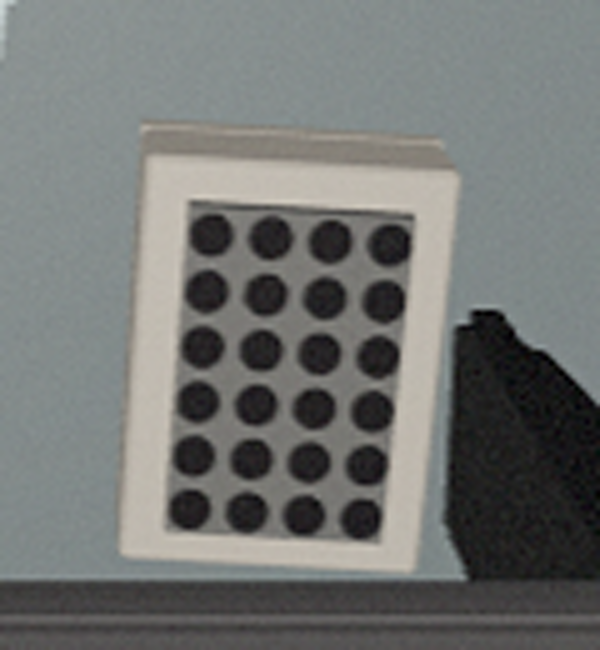

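```bash
python3 -c "
from h import *
c=cam('wrist')
P=np.array([back(c,u,v,96)[:2] for u,v in [(289,210.4),(352,214),(343,294.4),(284,291)]])
print(P.round(1),P.mean(0),[np.linalg.norm(P[i]-P[i-1]).round(1) for i in range(4)])
f=lambda v:np.arctan2(v[1],v[0])
print('x yaw',f(P[3]-P[0]),f(P[2]-P[1]),'from y',f(P[1]-P[0])-np.pi/2,f(P[2]-P[3])-np.pi/2)
go(*P.mean(0),140,3.18)
"
```

```text
[[558.5 -93.7]
 [556.8 -49.3]
 [619.1 -46.8]
 [620.7 -91. ]] [588.76511535 -70.19730575] [np.float64(62.2), np.float64(44.5), np.float64(62.4), np.float64(44.2)]
x yaw 0.044266997633492594 0.03920356412545745 from y 0.03750036443484683 0.034617527747364374
t 29.05 pos [ 563.7 -103.   197.2] rot [-3.137e+00  2.000e-03 -3.048e+00] F [0.6 0.2 0.2] op 0.753
tool shift mm [-27.9  30.5  57.1] norm 70.5
turn [-0.005  0.003  0.056]
```

Emit:
{"name": "play_rows", "arguments": {
  "moves": [
    [-0.028, 0.03, 0.01, -0.005, 0.003, 0.055, 75],
    [0, 0, 0.02, 0, 0, 0, 75],
    [0, 0, 0.015, 0, 0, 0, 75],
    [0, 0, 0, 0, 0, 0, 75]
  ]
}}

```text
t: 29.45
eef_pos: [587.7, -74.8, 150.6]
tcp_rot: [-3.141, -0.0, -3.112]
ft_force: [-0.4, 0.3, 0.6]
opening: 0.751
```

```bash
python3 -c "
from h import *
go(588.8,-70,94,3.18)
cam('wrist','w23')
"
```

```text
t 29.45 pos [587.7 -74.8 150.6] rot [-3.141 -0.    -3.112] F [-0.4  0.3  0.6] op 0.751
tool shift mm [-1.3  4.7 56.6] norm 56.8
turn [-0.    -0.    -0.009]
```

View pics/w23.png

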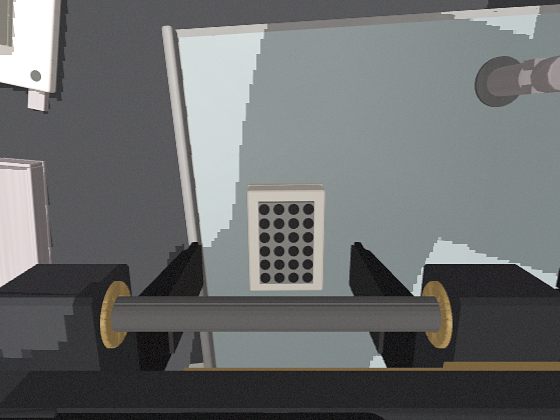

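Emit:
{"name": "play_rows", "arguments": {
  "moves": [
    [-0.001, 0.005, 0.015, 0, 0, -0.009, 66],
    [0, 0, 0.015, 0, 0, 0, 66],
    [0, 0, 0.008, 0, 0, 0, 66],
    [0, 0, 0, 0, 0, 0, 66]
  ]
}}

```text
t: 29.9
eef_pos: [589.0, -73.9, 116.1]
tcp_rot: [-3.14, 0.005, -3.107]
ft_force: [0.9, -0.5, 0.5]
opening: 0.658
```

```bash
python3 -c "
from h import *
go(588.8,-70,94,3.18)
cam('wrist','w24')
"
```

```text
t 29.9 pos [589.  -73.9 116.1] rot [-3.14   0.005 -3.107] F [ 0.9 -0.5  0.5] op 0.658
tool shift mm [ 0.2  3.9 22.1] norm 22.5
turn [-0.002  0.005 -0.004]
```

View pics/w24.png

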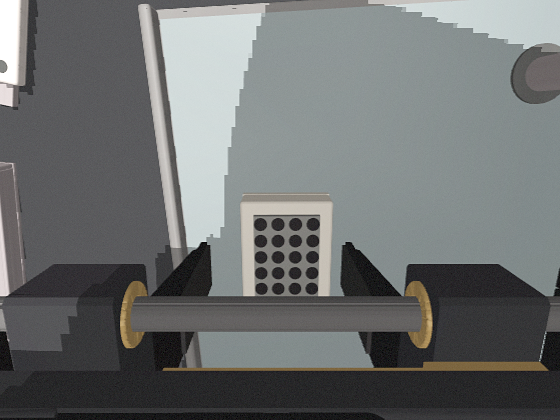

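Emit:
{"name": "play_rows", "arguments": {
  "moves": [
    [0, 0.004, 0.002, 0, 0.005, 0, 66],
    [0, 0.001, 0.006, 0, 0, 0, 66],
    [0, 0, 0.008, 0, 0, 0, 66],
    [0, 0, 0.003, 0, 0, 0, 66],
    [0, 0, 0, 0, 0, 0, 66]
  ]
}}

```text
t: 30.45
eef_pos: [589.8, -69.0, 98.2]
tcp_rot: [-3.139, 0.003, -3.108]
ft_force: [-0.3, -0.5, -0.1]
opening: 0.66
```

```bash
python3 -c "
from h import *
go(588.8,-70,94,3.18)
"
```

```text
t 30.45 pos [589.8 -69.   98.2] rot [-3.139e+00  3.000e-03 -3.108e+00] F [-0.3 -0.5 -0.1] op 0.66
tool shift mm [ 1.  -0.9  4.2] norm 4.5
turn [-0.003  0.003 -0.004]
```

Emit:
{"name": "play_rows", "arguments": {
  "moves": [
    [0.001, -0.001, 0.004, -0.003, 0.003, 0, 66],
    [0, 0, 0, 0, 0, 0, 55],
    [0, 0, 0, 0, 0, 0, 40],
    [0, 0, 0, 0, 0, 0, 0],
    [0, 0, 0, 0, 0, 0, 0],
    [0, 0, 0, 0, 0, 0, 0],
    [0, 0, 0, 0, 0, 0, 0]
  ]
}}

```text
t: 31.15
eef_pos: [588.8, -70.2, 94.0]
tcp_rot: [3.141, -0.0, -3.108]
ft_force: [0.2, 0.1, -1.2]
opening: 0.471
```

Emit:
{"name": "play_rows", "arguments": {
  "moves": [
    [0, 0, -0.01, 0, 0, 0, 0],
    [0, 0, -0.03, 0, 0, 0, 0],
    [0, 0, -0.03, 0, 0, 0, 0],
    [0.0, 0, -0.02, 0, 0, 0, 0],
    [0, 0, 0, 0, 0, 0, 0]
  ]
}}

```text
t: 31.65
eef_pos: [588.6, -70.2, 189.2]
tcp_rot: [3.141, -0.001, -3.108]
ft_force: [-0.1, -0.1, -0.6]
opening: 0.469
```

```bash
python3 -c "
from h import *
go(440.5,-283.3,190,2.971)
cam('wrist','w25')
"
```

```text
t 31.65 pos [588.6 -70.2 189.2] rot [ 3.141e+00 -1.000e-03 -3.108e+00] F [-0.1 -0.1 -0.6] op 0.469
tool shift mm [ 155.3 -208.    -0.8] norm 259.6
turn [ 0.    -0.001  0.205]
```

View pics/w25.png

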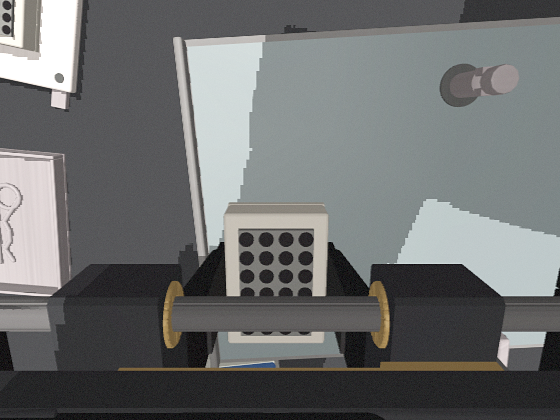

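Held, width 44.6 mm. Carry it to the carriage.

Emit:
{"name": "play_rows", "arguments": {
  "moves": [
    [0.015, -0.02, 0, 0, 0, 0, 0],
    [0.025, -0.033, 0, 0, 0, 0, 0],
    [0.025, -0.033, 0, 0, 0, 0, 0],
    [0.025, -0.033, 0, 0, 0, 0, 0],
    [0.025, -0.033, 0, 0, 0, 0, 0],
    [0.02, -0.027, 0, 0, 0, 0, 0],
    [0, 0, 0, 0, 0, 0.1, 0],
    [0, 0, 0, 0, 0, 0.1, 0]
  ]
}}

```text
t: 32.5
eef_pos: [451.3, -258.1, 179.2]
tcp_rot: [3.137, -0.013, 2.973]
ft_force: [0.2, 0.2, -1.1]
opening: 0.474
```

```bash
python3 -c "
from h import *
go(440.5,-283.3,120,2.971)
cam('wrist','w26')
"
```

```text
t 32.5 pos [ 451.3 -258.1  179.2] rot [ 3.137 -0.013  2.973] F [ 0.2  0.2 -1.1] op 0.474
tool shift mm [  5.7 -26.9  59.2] norm 65.2
turn [ 0.005 -0.013  0.002]
```

View pics/w26.png

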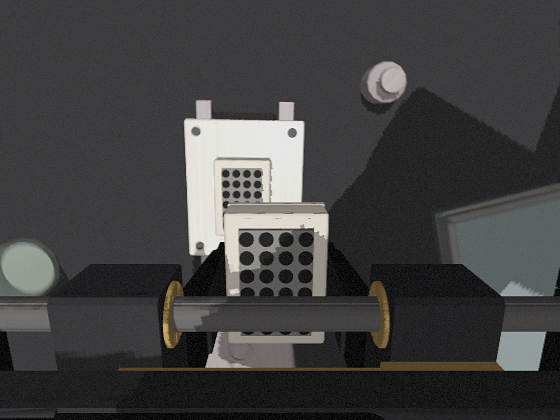

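Emit:
{"name": "play_rows", "arguments": {
  "moves": [
    [0.006, -0.02, 0.01, 0.005, -0.013, 0, 0],
    [0, -0.007, 0.025, 0, 0, 0, 0],
    [0, 0, 0.025, 0, 0, 0, 0],
    [0, 0, 0.01, 0, 0, 0, 0],
    [0, 0, 0, 0, 0, 0, 0]
  ]
}}

```text
t: 33.05
eef_pos: [439.3, -283.1, 103.8]
tcp_rot: [3.14, -0.003, 2.976]
ft_force: [-0.0, 0.4, -0.2]
opening: 0.472
```

```bash
python3 -c "
from h import *
go(440.5,-283.3,75,2.971)
c=cam('wrist','w27'); crop(c,180,100,380,280,4,'w27')
"
```

```text
t 33.05 pos [ 439.3 -283.1  103.8] rot [ 3.140e+00 -3.000e-03  2.976e+00] F [-0.   0.4 -0.2] op 0.472
tool shift mm [-1.3 -0.1 28.8] norm 28.9
turn [ 0.001 -0.003  0.005]
```

View pics/w27.png

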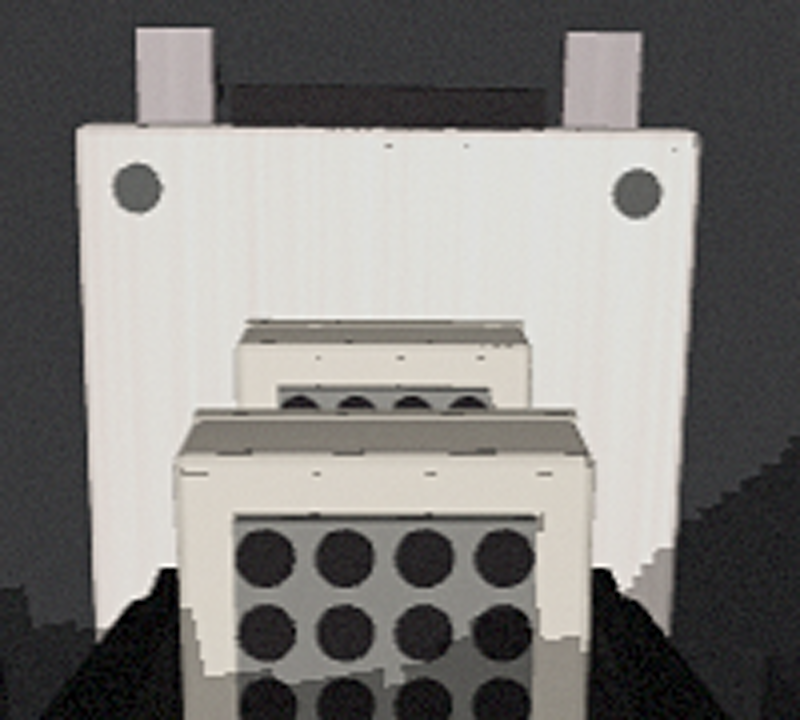

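The lower block is still in place and parallel. A quick check of its position, then lower.

```bash
python3 -c "
from h import *
c=cam('wrist'); s=st()
for (a,b,z) in (((238.75,186.3),(312.5,185.8),37),((224.2,214.5),(328.5,214),s['eef_pos'][2]+2)):
    A=back(c,*a,z)[:2];B=back(c,*b,z)[:2]; e=(A-B)/np.linalg.norm(A-B); n=np.array([-e[1],e[0]]); n=n if n[0]>0 else -n
    print(np.linalg.norm(A-B),(A+B)/2+31.5*n,np.arctan2(n[1],n[0]))
"
```

```text
t 33.15 pos [ 439.9 -283.4  105.3] rot [ 3.141e+00 -1.000e-03  2.976e+00] F [-0.4 -0.9 -0.5] op 0.469
44.40591427298492 [ 442.08484811 -283.52928063] -0.158632988759874
43.90594269988045 [ 440.85525762 -283.11134685] -0.16061710606640422
```

Emit:
{"name": "play_rows", "arguments": {
  "moves": [
    [-0.001, 0, 0.01, 0, 0, 0, 0],
    [0, 0, 0.015, 0, 0, 0, 0],
    [0, 0, 0.01, 0, 0, 0, 0],
    [0, 0, 0, 0, 0, 0, 0]
  ]
}}

```text
t: 33.55
eef_pos: [442.6, -284.0, 71.0]
tcp_rot: [-3.139, 0.004, 2.978]
ft_force: [0.7, 0.3, -1.0]
opening: 0.471
```

```bash
python3 -c "
from h import *
go(440.8,-283.4,56,2.971)
"
```

```text
t 33.55 pos [ 442.6 -284.    71. ] rot [-3.139  0.004  2.978] F [ 0.7  0.3 -1. ] op 0.471
tool shift mm [ 2.   0.3 15. ] norm 15.1
turn [-0.003  0.004  0.007]
```

Emit:
{"name": "play_rows", "arguments": {
  "moves": [
    [0.002, 0, 0.003, -0.003, 0.004, 0.006, 0],
    [0, 0, 0.004, 0, 0, 0, 0],
    [0, 0, 0, 0, 0, 0, 0]
  ]
}}

```text
t: 33.85
eef_pos: [440.9, -283.8, 64.3]
tcp_rot: [3.142, 0.001, 2.972]
ft_force: [0.9, 0.0, -1.4]
opening: 0.472
```

```bash
python3 -c "
from h import *
go(440.8,-283.4,56,2.971)
"
```

```text
t 33.85 pos [ 440.9 -283.8   64.3] rot [3.142e+00 1.000e-03 2.972e+00] F [ 0.9  0.  -1.4] op 0.472
tool shift mm [0.2 0.4 8.3] norm 8.3
turn [0.    0.001 0.001]
```

Emit:
{"name": "play_rows", "arguments": {
  "moves": [
    [0, 0, 0.004, 0, 0, 0, 0],
    [0, 0, 0.003, 0, 0, 0, 0],
    [0, 0, 0.0015, 0, 0, 0, 0],
    [0, 0, 0, 0, 0, 0, 0]
  ]
}}

```text
t: 34.25
eef_pos: [441.2, -284.1, 55.8]
tcp_rot: [-3.141, 0.002, 2.972]
ft_force: [-1.0, -0.4, 2.0]
opening: 0.473
```

```bash
python3 -c "
from h import *
go(440.8,-283.4,56,2.971)
"
```

```text
t 34.25 pos [ 441.2 -284.1   55.8] rot [-3.141e+00  2.000e-03  2.972e+00] F [-1.  -0.4  2. ] op 0.473
tool shift mm [ 0.5  0.6 -0.2] norm 0.9
turn [-0.001  0.002  0.001]
```

Seated: TCP is 55.8 against 56 expected, with light contact. Release, rise, close, inspect.

Emit:
{"name": "play_rows", "arguments": {
  "moves": [
    [0, 0, 0, 0, 0, 0, 55],
    [0, 0, 0, 0, 0, 0, 65],
    [0, 0, 0, 0, 0, 0, 65],
    [0, 0, -0.01, 0, 0, 0, 65],
    [0, 0, -0.02, 0, 0, 0, 65],
    [0, 0, -0.015, 0, 0, 0, 65],
    [0, 0, 0, 0, 0, 0, 20],
    [0, 0, 0, 0, 0, 0, 0]
  ]
}}

```text
t: 35.05
eef_pos: [441.3, -284.2, 104.2]
tcp_rot: [-3.141, 0.002, 2.972]
ft_force: [-0.1, -0.4, -0.6]
opening: 0.533
```

Emit:
{"name": "play_rows", "arguments": {
  "moves": [
    [0, 0, 0, 0, 0, 0, 0],
    [0, 0, 0, 0, 0, 0, 0],
    [0, 0, 0, 0, 0, 0, 0],
    [0, 0, 0, 0, 0, 0, 0]
  ]
}}

```text
t: 35.45
eef_pos: [440.7, -283.7, 102.6]
tcp_rot: [3.141, 0.0, 2.972]
ft_force: [0.1, 0.7, -0.4]
opening: 0.199
```

```bash
python3 -c "
from h import *
go(440.8,-283.4,75,2.971)
c=cam('wrist','w28')
c=cam('scene'); crop(c,130,180,260,290,6,'s28')
"
```

```text
t 35.45 pos [ 440.7 -283.7  102.6] rot [3.141 0.    2.972] F [ 0.1  0.7 -0.4] op 0.199
tool shift mm [-0.   0.3 27.6] norm 27.6
turn [0.    0.    0.001]
```

View pics/w28.png

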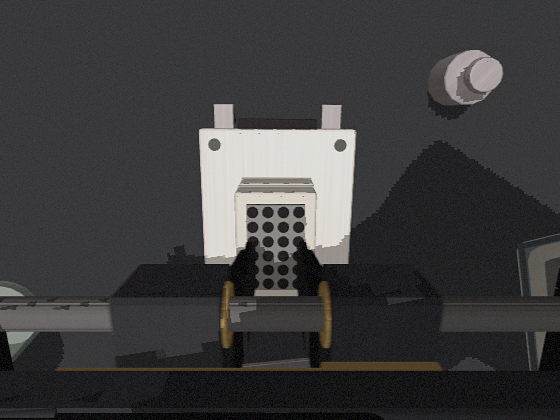

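View pics/s28.png

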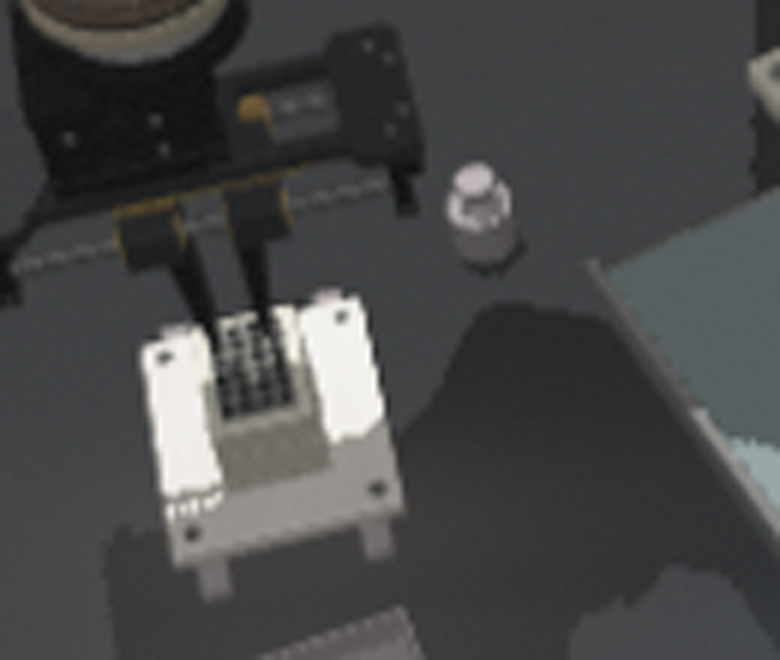

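The stack is flush. I press gently; contact is expected at TCP 75.

Emit:
{"name": "play_rows", "arguments": {
  "moves": [
    [0, 0, 0.01, 0, 0, 0, 0],
    [0, 0, 0.01, 0, 0, 0, 0],
    [0, 0, 0.003, 0, 0, 0, 0],
    [0, 0, 0.001, 0, 0, 0, 0],
    [0, 0, 0, 0, 0, 0, 0]
  ]
}}

```text
t: 36.05
eef_pos: [440.5, -283.5, 75.6]
tcp_rot: [3.141, -0.001, 2.972]
ft_force: [0.1, 0.2, -0.2]
opening: 0.007
```

Emit:
{"name": "play_rows", "arguments": {
  "moves": [
    [0, 0, 0.001, 0, 0, 0, 0],
    [0, 0, 0.0005, 0, 0, 0, 0]
  ]
}}

```text
t: 36.25
eef_pos: [440.5, -283.6, 75.3]
tcp_rot: [3.141, -0.0, 2.972]
ft_force: [-2.1, 1.0, 7.0]
opening: 0.011
```

Emit:
{"name": "play_rows", "arguments": {
  "moves": [
    [0, 0, 0.001, 0, 0, 0, 0],
    [0, 0, 0.0005, 0, 0, 0, 0]
  ]
}}

```text
t: 36.45
eef_pos: [440.5, -283.6, 75.3]
tcp_rot: [-3.142, 0.0, 2.972]
ft_force: [-0.0, 0.8, 0.1]
opening: 0.004
```

Emit:
{"name": "play_rows", "arguments": {
  "moves": [
    [0, 0, -0.003, 0, 0, 0, 0],
    [0, 0, -0.02, 0, 0, 0, 0],
    [0, 0, -0.03, 0, 0, 0, 0],
    [0, 0, -0.04, 0, 0, 0, 0],
    [0, 0, -0.04, 0, 0, 0, 0],
    [0, 0, -0.02, 0, 0, 0, 0],
    [0, 0, 0, 0, 0, 0, 0]
  ]
}}

```text
t: 37.15
eef_pos: [440.5, -283.6, 235.4]
tcp_rot: [-3.141, 0.001, 2.972]
ft_force: [-0.7, -0.4, -0.2]
opening: 0.007
```

```bash
python3 -c "
from h import *
st()
c=cam('wrist','w29')
c=cam('scene','s29f'); crop(c,130,160,400,350,2.9,'s29')
c=cam('top','t29'); 
"
```

```text
t 37.15 pos [ 440.5 -283.6  235.4] rot [-3.141e+00  1.000e-03  2.972e+00] F [-0.7 -0.4 -0.2] op 0.007
```

View pics/w29.png

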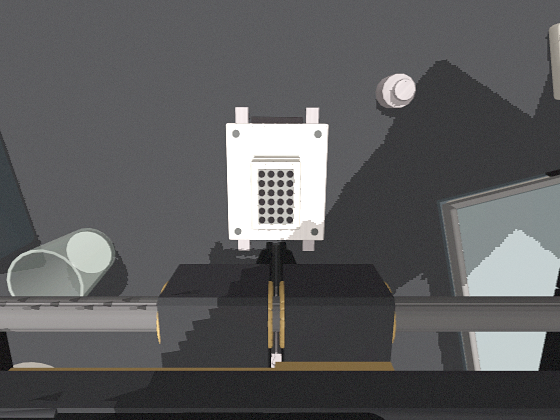

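View pics/s29.png

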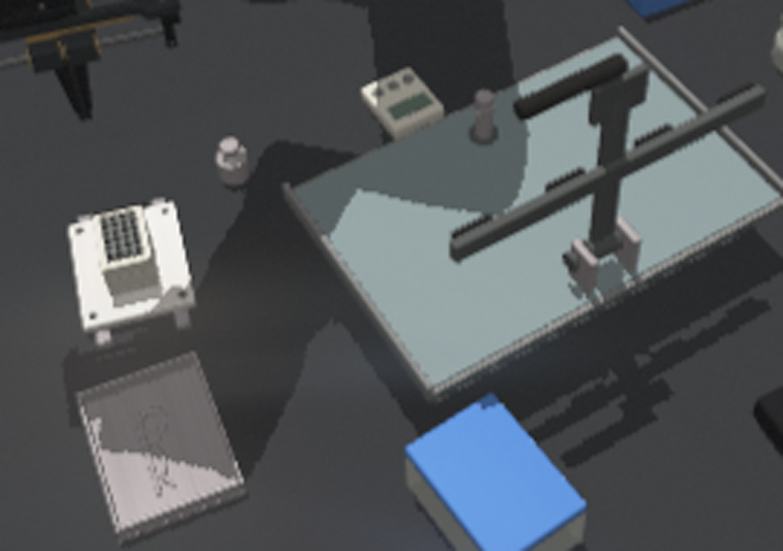

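View pics/t29.png

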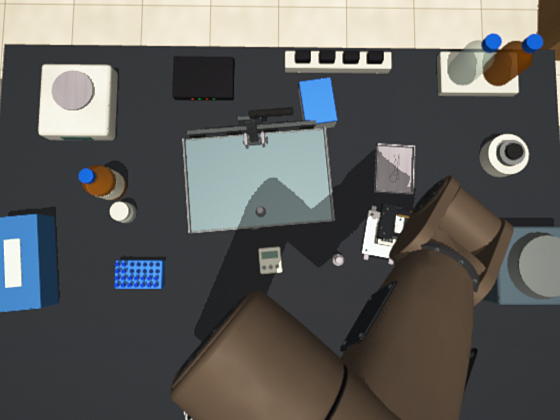

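Everything is in place, but the second press showed only one 7 N sample before it relaxed to 0. I'll press once more, firmer and longer.

Emit:
{"name": "play_rows", "arguments": {
  "moves": [
    [0, 0, 0.03, 0, 0, 0, 0],
    [0, 0, 0.045, 0, 0, 0, 0],
    [0, 0, 0.045, 0, 0, 0, 0],
    [0, 0, 0.02, 0, 0, 0, 0],
    [0, 0, 0, 0, 0, 0, 0]
  ]
}}

```text
t: 37.8
eef_pos: [436.8, -280.6, 81.8]
tcp_rot: [3.135, -0.01, 2.972]
ft_force: [-0.8, 0.6, 0.3]
opening: 0.006
```

```bash
python3 -c "
from h import *
go(440.5,-283.6,77,2.972)"
```

```text
t 37.8 pos [ 436.8 -280.6   81.8] rot [ 3.135 -0.01   2.972] F [-0.8  0.6  0.3] op 0.006
tool shift mm [-4.2 -2.3  4.7] norm 6.7
turn [ 0.006 -0.01  -0.   ]
```

Emit:
{"name": "play_rows", "arguments": {
  "moves": [
    [-0.004, -0.002, 0, 0.006, -0.01, 0, 0],
    [0, 0, 0.004, 0, 0, 0, 0],
    [0, 0, 0.001, 0, 0, 0, 0]
  ]
}}

```text
t: 38.1
eef_pos: [440.8, -283.5, 76.8]
tcp_rot: [3.141, -0.0, 2.972]
ft_force: [0.1, 0.1, 0.1]
opening: 0.002
```

Emit:
{"name": "play_rows", "arguments": {
  "moves": [
    [0, 0, 0.0015, 0, 0, 0, 0]
  ]
}}

```text
t: 38.2
eef_pos: [441.1, -283.8, 76.0]
tcp_rot: [-3.141, 0.001, 2.972]
ft_force: [1.1, 0.7, 0.1]
opening: 0.003
```

Emit:
{"name": "play_rows", "arguments": {
  "moves": [
    [0, 0, 0.0015, 0, 0, 0, 0]
  ]
}}

```text
t: 38.3
eef_pos: [441.3, -284.0, 75.2]
tcp_rot: [-3.14, 0.002, 2.972]
ft_force: [-3.4, 2.9, 17.4]
opening: 0.005
```

Emit:
{"name": "play_rows", "arguments": {
  "moves": [
    [0, 0, 0.001, 0, 0, 0, 0]
  ]
}}

```text
t: 38.4
eef_pos: [441.3, -283.9, 75.2]
tcp_rot: [-3.14, 0.003, 2.972]
ft_force: [-3.9, 3.4, 15.3]
opening: 0.0
```

Emit:
{"name": "play_rows", "arguments": {
  "moves": [
    [0, 0, 0.001, 0, 0, 0, 0]
  ]
}}

```text
t: 38.5
eef_pos: [441.3, -283.9, 75.2]
tcp_rot: [-3.14, 0.003, 2.972]
ft_force: [-2.5, 2.4, 10.9]
opening: 0.005
```

The press held 11–17 N for 0.2 s, and the top is at 61.2 against 61 expected. Now retreat.

Emit:
{"name": "play_rows", "arguments": {
  "moves": [
    [0, 0, -0.003, 0, 0, 0, 0],
    [0, 0, -0.02, 0, 0, 0, 0],
    [0, 0, -0.03, 0, 0, 0, 0],
    [0, 0, -0.04, 0, 0, 0, 0],
    [0, 0, -0.04, 0, 0, 0, 0],
    [0, 0, -0.03, 0, 0, 0, 0],
    [0, 0, 0, 0, 0, 0, 0],
    [0, 0, 0, 0, 0, 0, 0]
  ]
}}

```text
t: 39.3
eef_pos: [440.6, -283.3, 247.6]
tcp_rot: [-3.138, 0.007, 2.972]
ft_force: [0.3, 0.5, 0.2]
opening: 0.008
```

```bash
python3 -c "
from h import *
st()
c=cam('wrist'); crop(c,200,100,360,250,4,'w30')
A=[back(c,u,v,58)[:2] for u,v in []]
c=cam('scene'); crop(c,130,160,400,350,2.9,'s30')"
```

```text
t 39.3 pos [ 440.6 -283.3  247.6] rot [-3.138  0.007  2.972] F [0.3 0.5 0.2] op 0.008
```

View pics/w30.png

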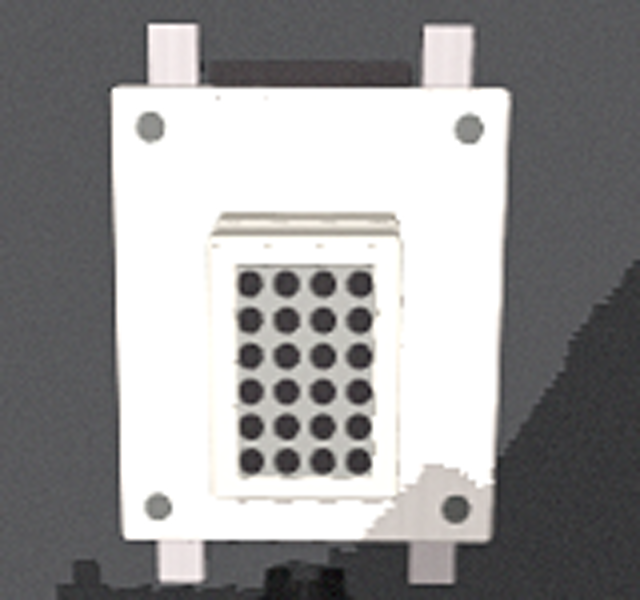

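View pics/s30.png

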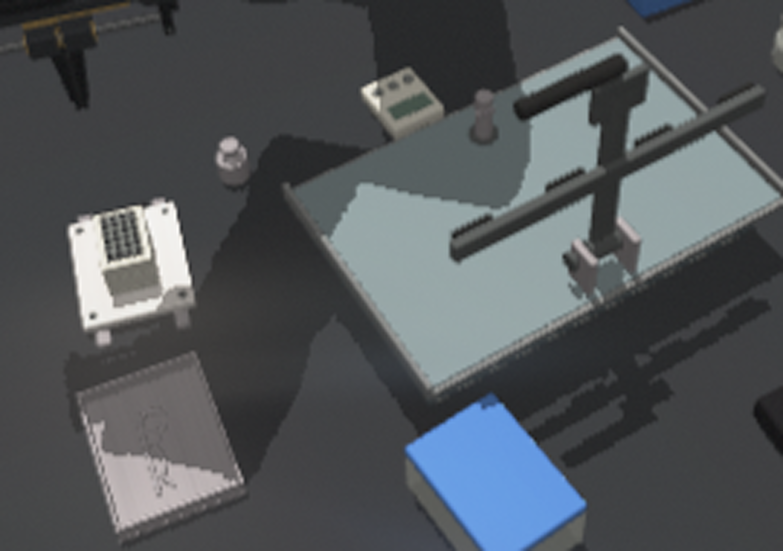

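The stack is square and centred, the clip is in the dish, the lever is upright and the arm is clear. Handing in.

```bash
python3 -c "
from cell import *
print(job_done())"
```

```text
the job is handed in; nothing more can be done
None
```

I handed the job in at about 39 s with the mixer unloaded. No verdict was reported, so what follows rests on my own checks.

- **Clip:** I pulled the R-clip out of the stud and released it in the dish. The last pictures show it lying flat there.
- **Lever:** It stands at about 89° and I let go of it.
- **Blocks:** Only bays 2 and 4 held blocks. Block 2 is at the bottom with block 4 on it, square and centred on the carriage. When pressed, their tops came out within 0.3 mm of the flat height.

These readings were off or differed from plan:
- **First press:** It peaked at about 47 N at the fingertips, harder than I wanted. The two blocks still sat flush afterwards.
- **Second press:** The first try gave only one 7 N reading, so I pressed again and held 11–17 N.
- **Block 4:** It had turned about 0.05 rad from its bay alignment before I fetched it; I measured it again and matched the grip to it.
- **Lever grip:** It measured about 48 mm right of the lever's line, not the 58 mm given. It still fell well within the pads.
- **Bystanders:** None looks moved in the last pictures, but I did not measure them.

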